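# Put the screws away behind the catch

### The arm

A 6-joint arm with a two-finger parallel gripper is mounted at the origin on a cart in front of the work surface, level with it; the furniture and walls round the work are solid. World frame = base frame: x ahead of the robot, y to its left, z up, the work surface at z = 0. Lengths are in m, angles in rad, forces in N, time in s.
With the tool pointing down it reaches from about 0.3 to 0.95 m from the base axis. Payload 3.1 kg.
Tool frame: the origin (TCP) lies midway between the tips of the shut fingers; the grasp point (between the pads) lies 19 mm behind it; z points along the fingers, y is the direction in which the jaws open and shut (so a half turn about z gives the same grasp; the last joint's range is limited). The gripper opens to 85 mm and grips with 20 to 120 N. Pads are 22 mm wide; open, the fingers measure 114 mm over their backs; the gripper's body (76 mm by 85 mm) begins 54 mm behind the grasp point. The pads swing forward as they close: fully open they stand 13 mm farther back than shut.
Start: joints at [-1.272, 0.308, 1.634, -0, 1.2, -0.07], TCP at [0.225, -0.583, 0.197] pointing down, gripper open.
Joint ranges: [-3.06, 3.06], [-0.79, 1.96], [0.05, 2.63], [-1.19, 4.34], [0.05, 2.64], [-2.94, 2.94]. Speed limits (rad/s): [2.79, 2.79, 3.14, 3.14, 3.14, 3.14].

### API

Orientations are given as [roll, pitch, yaw] about the fixed x, y, z axes, in that order (R = Rz(yaw) Ry(pitch) Rx(roll)).
In Python, from workcell import manip gives the robot as it stands. The module is installed in compiled form; this text tells all that it offers.
- The arm moves only by the tool play_rows, never from a script. Its argument "deltas" is a list of rows, each a list of 3 entries, a list of its own where there are three numbers: the shift along the tool's x, y, z scaled (see below), then the turn, a rotation vector about the tool's x, y, z scaled (see below), then the opening in per cent of the stroke, from 0 (shut) to 100 (fully open). A call has 1 to 10 rows; each row shifts and turns the commanded pose from where the row before left it, along the tool's axes as they then stand; what a row does not reach is not made up. The controller multiplies each number of a shift by 2.5 cm and each number of a turn by 0.12 rad. A row lasts 1/10 s, in which the tool goes at most 50 mm and 8.59 degrees, less where a joint would pass 70% of its speed; a pose out of reach is approached as far as the arm can. A call with a number of a shift or a turn outside -1 to 1 is refused whole. A call with a gripper value outside its range is refused whole. The fingers move at their own pace and stop on an object; "squeeze" is the grip in N (left out, the last holds). Time passes only in rows, so rows that do not move let the fingers close. It gives the time, the measured TCP pose, the force and the opening at its end, in the units of the state.
- manip.read_state(): the state, without advancing time (a new reading comes with each control period).
- manip.snapshot(name): name is "side" or "top" or "wrist"; returns a dict with "color" (384x512x3 uint8, blue, green, red), "mtx" (3x3 intrinsics, pixels), "position" and "attitude" of the camera in the world; the wrist camera has in their place "tool_from_camera" (4x4, takes a point from camera to tool coordinates, whose origin is the TCP and whose axes are the flange's). Camera axes: x right, y down, z forward; pixel columns grow to the right and rows downward; lengths in m; the calibration is good to about 2 mm. A picture is of the moment at which its call begins: read the wrist's pose just before it. There is no depth.
- manip.job_done(): hands the job in, once; it reports no verdict.
Trained networks look in a picture, given as the dict that the camera call returned (one of the last four; its "shot" number tells which), for a name from the list of things; names that differ only in an ending like _2 or _b are one class to them, and where a whole thing is asked for, a point or a joint stands for the part that bears it (a point fixed in the world has none). Each returns a list of dicts, best first, with "p" (0 to 1); they miss things now and then, are a little off and sometimes report something else, mostly with a low value. They report only what shows in the picture. A call takes as long as a camera call.
- manip.boxes_of(picture, query): "position" ([column, row] in pixels, amid what is visible of it).
- manip.cut_out(picture, query): "pixels" (384x512 bool, what is visible of it) and "position" ([column, row] in pixels, amid what is visible of it).
- manip.mark_of(picture, query): "position" ([column, row] in pixels: a listed point, or the origin of a listed thing).
The state is a dict: "t": time; "joints": joint angles; "joint_velocities": joint speeds; "tau": joint torques, N m; "tool_pos": TCP position; "ee_rot": TCP orientation; "wrist_force": force on the tool from outside, world axes, zero at the start; "moment": the same for the moment, N m; "gripper_width": opening from 0.0 (shut) to 1.0 (fully open).
Only numpy, scipy, OpenCV 4.12 (cv2) and the standard library are available. Lean on these libraries where they do the work, as an engineer would, in place of code of your own. Each camera call takes 0.05 s, during which the arm holds its last target. There are 200 camera calls.

### The job

Pull the door of the little bench cupboard open through its roller catch, put the smaller of the two cartons right inside, and push the door shut until the catch snaps and holds it. Do not slam the door or lean on it against its felt stop, and leave the larger carton and the other things on the bench as they are.

Things in the scene. Friction and masses are not known exactly. Their poses are not given: they have to be found in the camera images.
- cupboard: Low plywood cupboard fixed to the bench, 115 deep (x), 150 wide (y), 66 high. Origin: centre of its underside, on the bench; x points from its front to its back, y to its left wall, z up. Front plane at x = -57.5. Walls 12 thick, top 10, back 8; no floor panel: things slide straight in over the bench. Inside 107 deep, 126 wide, 56 high.
- catch (a point): Sprung roller, 10 across, high up inside the cupboard at the front of its right wall, 49 above the bench. A steel nose on the door snaps past it. Both are more than 42 mm above the bench, so clear of the small carton.
- door (a joint): Door angle: 0 shut on the felt stop, growing as it swings towards the robot, to 1.9; it stays where left. Pushed shut, it meets the roller at about 0.085 and needs about 10 N at the handle; the roller gives way, and below about 0.04 it draws the door home. Pulling it open again takes about 8 N at the handle.
- door_hinge (a point): Point on the door's upright hinge axis, 33 above the bench: in the cupboard's frame x = -72, y = 75 (its front left corner). The plain wooden door covers the whole front: 150 wide, 11 thick, from 2 to 65 mm above the bench; shut, its outer face is at x = -69.5 and its inner face at x = -58.5.
- door_handle (a point): Middle of the door's handle: an upright round steel bar 9 mm thick, from 16 to 62 mm above the bench, on two level stems at its ends; 35 mm out from the door's outer face (33 in front of the hinge axis), 130 from the hinge along the door. It turns with the door; its x axis points from the bar to the door, its y axis along the door towards the hinge.
- felt_stop: Strip of felt on the front edge of the cupboard's right-hand wall on which the shut door rests. It yields about 1 mm for 10 N; more than 40 N on it is forcing the door.
- small_carton_center (a point): Centre of the smaller carton, the one to put away: 90 long (its x) x 55 wide (its y) x 42 high, about 0.3 kg, z up. It lies flat on the bench.
- large_carton_center (a point): Centre of the larger carton, to be left alone: 110 long (its x) x 60 wide x 50 high.
- masking_tape: Roll of tape lying flat, 104 across and 25 high; origin at the centre of its underside. Leave alone.
- wood_block: Loose block of wood 70 x 50 x 35 high; origin at the centre of its underside. Leave alone.

How it is judged:
By the outcome, as a careful person would: the job done as asked, in the order asked, and still so for the second after the job is handed in, with the robot touching nothing.
It also fails if it takes over 72 s, if anything falls off the work surface, if the arm or the gripper's body presses on something with over 40 N, if the wrist force passes 120 N, or if a joint passes its speed limit or range.

## Working session

There is one attempt and no reset: what is moved stays moved. The work goes in short steps, Python scripts to look and compute and a tool call to move; the robot and the scene stay as the last step left them, time stands still between calls to the robot, and variables do not carry over. Pictures are saved under pics/ and viewed, about 8 in all and at most 12, crops included, and the job is handed in when it is done.

Besides the shell and the picture viewer there is one more tool, called after "Emit:" in YAML: its name, and indented under it one key for each argument. play_rows: Moves the arm, as the interface text tells. Shifts and turns lie within -1 to 1; 1 stands for 2.5 cm of shift or 0.12 rad of turn. Its arguments: {"type":"object","properties":{"deltas":{"type":"array"},"squeeze":{"type":"number"}},"required":["deltas"]}

```bash
mkdir -p pics; cat > h.py <<'E'
from workcell import manip
import numpy as np, cv2
from scipy.spatial.transform import Rotation as R
def cam(s,st=None):
    if "tool_from_camera" in s:
        T=np.eye(4);T[:3,:3]=R.from_euler('xyz',st['ee_rot']).as_matrix();T[:3,3]=st['tool_pos']
        M=T@np.array(s['tool_from_camera']);return M[:3,:3],M[:3,3]
    a=np.array(s['attitude'],float)
    if a.shape==(3,3):r=a
    elif a.size==3:r=R.from_euler('xyz',a).as_matrix()
    else:r=R.from_quat(a).as_matrix()
    return r,np.array(s['position'])
def topl(s,px,z,st=None):
    r,p=cam(s,st);px=np.atleast_2d(np.array(px,float))
    d=(np.c_[px,np.ones(len(px))]@np.linalg.inv(np.array(s['mtx'])).T)@r.T
    return p+d*((z-p[2])/d[:,2:3])
def proj(s,P,st=None):
    r,p=cam(s,st);q=(np.atleast_2d(P)-p)@r@np.array(s['mtx']).T
    return q[:,:2]/q[:,2:]
E
python3 - <<'E'
from h import *
st=manip.read_state();print(st)
for n in ("top","side"):
    s=manip.snapshot(n);cv2.imwrite(f"pics/{n}0.png",s['color']);print(n,s['mtx'],s['position'],s['attitude'])
    for q,z in [("cupboard",0),("door_hinge",.033),("door_handle",.039),("small_carton_center",.021),("large_carton_center",.025),("masking_tape",0),("wood_block",0),("catch",.049)]:
        for d in manip.mark_of(s,q)[:2]: print(q,round(d['p'],2),np.round(d['position'],1),topl(s,d['position'],z)[0].round(4))
E
```

```text
{'t': 0.0, 'joints': array([-1.27164960e+00,  3.09019486e-01,  1.63518246e+00,  8.79834061e-06,
        1.19969354e+00, -6.96660303e-02]), 'joint_velocities': array([-6.04376010e-04, -3.53734589e-04,  3.24890051e-04, -4.07452928e-04,
       -1.61381702e-05, -7.34995888e-04]), 'tau': array([-1.37521743e-03, -4.15253413e+01, -2.76665282e+01, -1.98656808e-04,
        1.01797210e-02,  1.40432493e-05]), 'tool_pos': array([ 0.22504999, -0.5821153 ,  0.19594009]), 'ee_rot': array([-3.13929598e+00, -1.68471574e-04,  3.68809366e-01]), 'wrist_force': array([-0.03808759, -0.04155857,  0.69354635]), 'moment': array([ 0.03145664,  0.06060855, -0.03129712]), 'gripper_width': 0.9982540074301263}
top [[422.0928244    0.         260.37651163]
 [  0.         422.0928244  192.62636248]
 [  0.           0.           1.        ]] [ 0.49520292 -0.03161909  1.11552492] [-3.08635291  0.00973762 -1.54559293]
cupboard 0.77 [226.2 167.7] [0.6207 0.0733 0.    ]
door_hinge 0.92 [194.7 188. ] [0.5625 0.1497 0.033 ]
door_handle 0.92 [241.2 214.2] [0.4982 0.0278 0.039 ]
small_carton_center 0.85 [372.2 248.2] [ 0.41
[... 368 characters left out ...]
21081    0.         258.77173027]
 [  0.         419.5221081  185.25787447]
 [  0.           0.           1.        ]] [0.37381109 0.92450704 0.85859317] [-2.24872634  0.02505359 -2.96328001]
cupboard 0.64 [236.8 225.5] [0.6145 0.0726 0.    ]
door_hinge 0.55 [252.3 240.2] [0.5514 0.1543 0.033 ]
door_handle 0.57 [274.4 209.6] [0.5097 0.0304 0.039 ]
small_carton_center 0.81 [308.9 150.3] [ 0.4386 -0.3156  0.021 ]
small_carton_center 0.48 [250.7 240.4] [0.5582 0.1445 0.021 ]
large_carton_center 0.86 [293.1 177.4] [ 0.4753 -0.1471  0.025 ]
masking_tape 0.91 [235.6 169.8] [ 0.6778 -0.1929  0.    ]
wood_block 0.68 [209.5 279. ] [0.6413 0.2744 0.    ]
catch 0.71 [262.2 201.1] [0.549  0.0099 0.049 ]
```

View pics/top0.png

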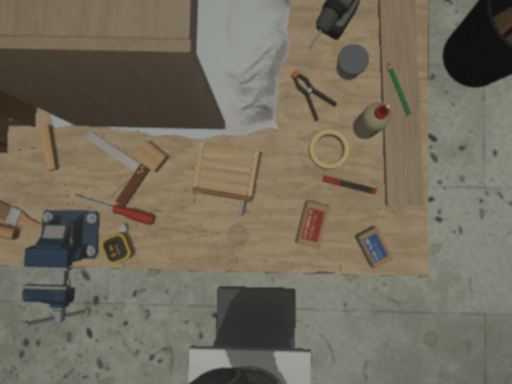

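View pics/side0.png

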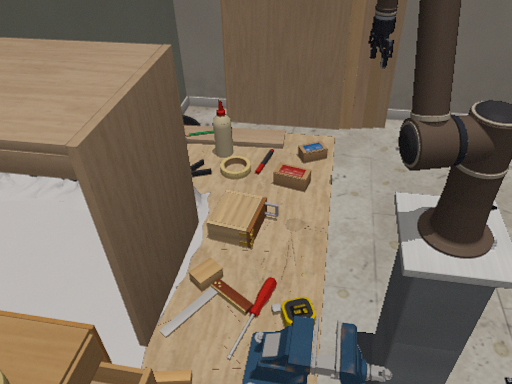

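The top view shows the cupboard at about (226,170) with its handle at (241,208), the small blue carton at (372,247), the large red carton at (313,223), the tape at (328,149) and the block at (152,155). In the side view nothing stands near the door's swing except the screwdriver, farther left. Next I fit the poses to the masks.

```bash
cat > fit.py <<'E'
from h import *
from scipy.optimize import minimize
def boxpts(x,y,a,L,W,H,x0=None):
    c=np.array([[i*L/2,j*W/2,k*H] for i in(-1,1) for j in(-1,1) for k in(0,1)])
    return c@R.from_euler('z',a).as_matrix().T+[x,y,0]
def iou(s,P,m,st=None):
    im=np.zeros(m.shape,np.uint8);k=4
    im=np.zeros((m.shape[0]*k,m.shape[1]*k),np.uint8)
    cv2.fillConvexPoly(im,cv2.convexHull(np.round(proj(s,P,st)*k+k/2).astype(np.int32)),1)
    M=cv2.resize(m.astype(np.uint8),None,fx=k,fy=k,interpolation=0)
    return (im&M).sum()/(im|M).sum()
def fit(obs,L,W,H,x0):
    f=lambda v:-sum(iou(s,boxpts(*v,L,W,H),m,st) for s,m,st in obs)
    best=None
    for a in (-.6,-.2,.2,.6):
        v0=np.array([x0[0],x0[1],x0[2]+a])
        r=minimize(f,v0,method='Nelder-Mead',options=dict(initial_simplex=np.vstack([v0,v0+[.015,0,0],v0+[0,.015,0],v0+[0,0,.25]]),xatol=1e-4,fatol=1e-4))
        if best is None or r.fun<best.fun:best=r
    return best.x.round(4),-best.fun/len(obs)
E
python3 - <<'E'
from fit import *
S=[manip.snapshot("top"),manip.snapshot("side")]
for q,dim,x0 in [("small_carton_center",(.09,.055,.042),(.429,-.313,.4)),("large_carton_center",(.11,.06,.05),(.48,-.15,-.1)),("cupboard",(.115,.15,.066),(.617,.073,-.1))]:
    obs=[]
    for s in S:
        d=manip.cut_out(s,q)
        if d:obs.append((s,d[0]['pixels'],None));print(q,d[0]['p'],d[0]['pixels'].sum())
    for o in ([obs[0]],[obs[1]],obs): print(fit(o,*dim,x0))
# kabsch for cupboard
loc=np.array([[0,0],[-.072,.075],[-.105,-.055]]);w=np.array([[.6176,.073],[.557,.152],[.504,.029]])
c=loc-loc.mean(0);d=w-w.mean(0)
a=np.arctan2((c[:,0]*d[:,1]-c[:,1]*d[:,0]).sum(),(c*d).sum());print("yaw",a)
r=np.array([[np.cos(a),-np.sin(a)],[np.sin(a),np.cos(a)]]);print(w.mean(0)-r@loc.mean(0), w-(loc-loc.mean(0))@r.T-w.mean(0))
E
```

```text
small_carton_center 0.56 921
small_carton_center 0.65 530
(array([ 0.424 , -0.3122,  0.4934]), np.float64(0.9612392880685564))
(array([ 0.4293, -0.3098,  0.5132]), np.float64(0.9504530336047712))
(array([ 0.4261, -0.3111,  0.4861]), np.float64(0.919303901324025))
large_carton_center 0.8 1147
large_carton_center 0.72 845
(array([ 0.4779, -0.1541, -0.2251]), np.float64(0.9637575953110716))
(array([ 0.4811, -0.1494, -0.2083]), np.float64(0.9621054145394405))
(array([ 0.4792, -0.1535, -0.2229]), np.float64(0.9277840896217693))
cupboard 0.94 3098
cupboard 0.58 2555
(array([ 0.6067,  0.0702, -0.133 ]), np.float64(0.8947941840656075))
(array([ 0.6113,  0.0727, -0.1894]), np.float64(0.9107742904125259))
(array([ 0.6093,  0.0699, -0.1484]), np.float64(0.89491535527978))
yaw -0.13143779688757726
[0.6171507  0.07032498] [[ 0.0004493   0.00267502]
 [ 0.00139879 -0.00211437]
 [-0.00184809 -0.00056065]]
```

Emit:
play_rows:
  deltas:
    - [[0.96,-0.94,0],[0,0,0],100]
    - [[0.96,-0.94,0],[0,0,0],100]
    - [[0.96,-0.94,0],[0,0,0],100]
    - [[0.96,-0.94,0],[0,0,0],100]
    - [[0.96,-0.94,0],[0,0,0],100]
    - [[0.96,-0.94,0],[0,0,0],100]
    - [[0.96,-0.94,0],[0,0,0],100]
    - [[0.96,-0.94,0],[0,0,0],100]
    - [[0.96,-0.94,0],[0,0,0],100]
    - [[0.96,-0.94,0],[0,0,0],100]

```text
t: 2.3
tool_pos: [0.3649, -0.2761, 0.1974]
ee_rot: [3.141, -0.0, 0.369]
wrist_force: [0.4, 0.2, 0.7]
gripper_width: 0.999
```

Emit:
play_rows:
  deltas:
    - [[0.96,-0.94,0],[0,0,0],50]
    - [[0.96,-0.94,0],[0,0,0],50]
    - [[0.96,-0.94,0],[0,0,0],50]
    - [[0.96,-0.94,0],[0,0,0],50]
    - [[0.96,-0.94,0],[0,0,0],50]
    - [[0.96,-0.94,0],[0,0,0],50]
    - [[0.96,-0.94,0],[0,0,0],50]
    - [[0.96,-0.94,0],[0,0,0],50]
    - [[0.96,-0.94,0],[0,0,0],50]
    - [[0.96,-0.94,0],[0,0,0],50]

```text
t: 3.3
tool_pos: [0.5041, 0.0298, 0.1974]
ee_rot: [3.141, -0.001, 0.369]
wrist_force: [-0.5, 0.2, 0.5]
gripper_width: 0.5
```

Emit:
play_rows:
  deltas:
    - [[0,0,0],[0,0,-1],50]
    - [[0,0,0],[0,0,-1],50]
    - [[0,0,0],[0,0,-1],50]
    - [[0,0,0],[0,0,-1],50]
    - [[0,0,0],[0,0,-1],50]
    - [[0,0,0],[0,0,-1],50]
    - [[0,0,0],[0,0,-1],50]
    - [[0,0,0],[0,0,-1],50]
    - [[0,0,0],[0,0,-1],50]
    - [[0,0,0],[0,0,-1],50]

```text
t: 4.3
tool_pos: [0.5037, 0.0284, 0.1973]
ee_rot: [3.141, 0.0, 1.574]
wrist_force: [0.2, 0.3, 0.1]
gripper_width: 0.504
```

Emit:
play_rows:
  deltas:
    - [[0,0,0],[0,0,-1],50]
    - [[0,0,0],[0,0,-1],50]
    - [[0,0,0],[0,0,-1],50]
    - [[0,0,0],[0,0,-1],50]
    - [[0,0,0],[0,0,-1],50]
    - [[0,0,0],[0,0,-1],50]
    - [[0,0,0],[0,0,-1],50]
    - [[0,0,0],[0,0,-1],50]
    - [[0,0,0],[0,0,-1],50]
    - [[0,0,0],[0,0,-1],50]

```text
t: 5.3
tool_pos: [0.5036, 0.0284, 0.1973]
ee_rot: [3.141, 0.0, 2.774]
wrist_force: [0.3, -0.0, -0.3]
gripper_width: 0.499
```

Emit:
play_rows:
  deltas:
    - [[0,0,0],[0,0,-1],50]
    - [[0,0,0],[0,0,-1],50]
    - [[0,0,0],[0,0,0],50]

```text
t: 5.6
tool_pos: [0.5036, 0.0284, 0.1973]
ee_rot: [3.142, 0.0, 3.009]
wrist_force: [0.5, 0.7, -0.2]
gripper_width: 0.498
```

```bash
python3 - <<'E'
from h import *
st=manip.read_state();s=manip.snapshot("wrist");cv2.imwrite("pics/w1.png",s['color'])
print(st['t'],st['tool_pos'],st['ee_rot'],st['wrist_force'],st['gripper_width']);print(s['tool_from_camera'])
for q,z in [("cupboard",0),("door_hinge",.033),("door_handle",.039),("catch",.049)]:
    for d in manip.mark_of(s,q)[:2]: print(q,round(d['p'],2),np.round(d['position'],1),topl(s,d['position'],z,st)[0].round(4))
print(proj(s,[[.505,.029,.062],[.505,.029,.016]],st))
E
```

```text
5.6 [0.50361979 0.02843385 0.19729306] [3.14159195e+00 2.44226176e-04 3.00863485e+00] [ 0.50165411  0.66769258 -0.17029719] 0.49802849428601736
[[-2.74368462e-04 -9.48848434e-01 -3.15731808e-01  8.24750365e-02]
 [ 9.99999697e-01 -3.03961145e-05 -7.77644403e-04 -1.35359851e-04]
 [ 7.28269654e-04 -3.15731926e-01  9.48848155e-01 -1.77550732e-01]
 [ 0.00000000e+00  0.00000000e+00  0.00000000e+00  1.00000000e+00]]
cupboard 0.7 [297.5 239.9] [0.6143 0.0676 0.    ]
door_hinge 0.71 [379.8 192.7] [0.5526 0.159  0.033 ]
door_handle 0.61 [253.3 159.8] [0.4968 0.0277 0.039 ]
catch 0.56 [251.4 215.4] [0.554 0.018 0.049]
[[255.61208304 172.98350344]
 [255.5045834  162.22072638]]
```

View pics/w1.png

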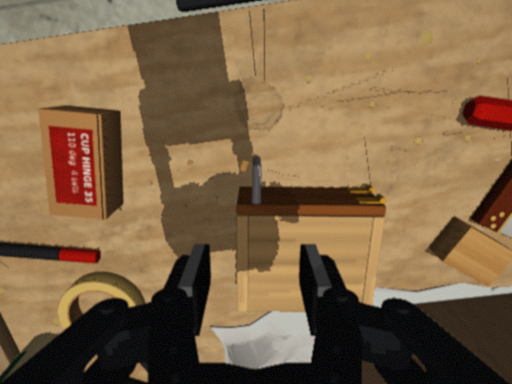

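```bash
python3 - <<'E'
from h import *
im=cv2.imread("pics/w1.png")[145:225,225:395]
cv2.imwrite("pics/w1c.png",cv2.resize(im,None,fx=4.7,fy=4.7,interpolation=cv2.INTER_CUBIC))
E
```

```text
(no output)
```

View pics/w1c.png

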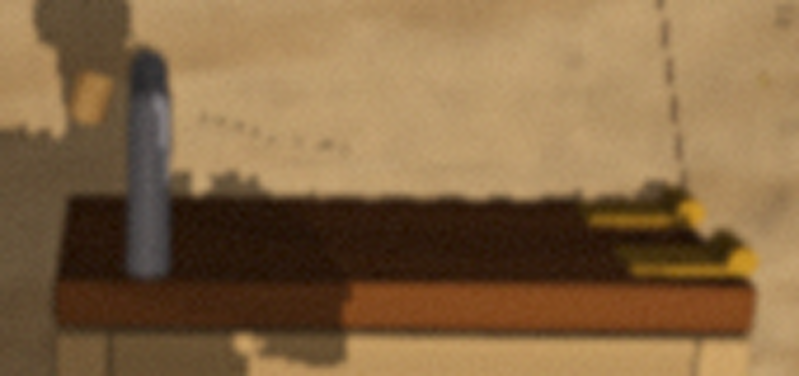

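The crop shows the bar's top edge at about (256.5,164) and its foot at (256.5,156). The outer top edge of the door runs from (236.7,204.6) to (384.6,204.6).

```bash
python3 - <<'E'
from h import *
st=manip.read_state();s=manip.snapshot("wrist")
print(topl(s,[[256.5,164.1]],.062,st),topl(s,[[256.5,155.6]],.016,st))
e=topl(s,[[236.7,204.6],[384.6,204.6],[237,215],[384.6,215]],.065,st);print(e,np.linalg.norm(e[1]-e[0]))
d=e[0]-e[1];d/=np.linalg.norm(d);n=np.array([d[1],-d[0],0]);n*=np.sign(-n[0]);print('yaw',np.arctan2(-n[1],-n[0]),'handle',e[1]+d*.13+n*.0355,e[0]-d*.02+n*.0355)
E
```

```text
[[0.49622224 0.0310409  0.062     ]] [[0.49766625 0.03108713 0.016     ]]
[[0.53389567 0.00607581 0.065     ]
 [0.5536268  0.15226927 0.065     ]
 [0.54499564 0.00468883 0.065     ]
 [0.56489338 0.15214558 0.065     ]] 0.14751897004236098
yaw -0.13415525727183653 handle [0.50105787 0.0281856  0.065     ] [0.50138971 0.03064434 0.065     ]
```

Emit:
play_rows:
  deltas:
    - [[0.1,0.07,0],[0,0,0],50]
    - [[0,0,1],[0,0,0],50]
    - [[0,0,1],[0,0,0],50]
    - [[0,0,1],[0,0,0],50]
    - [[0,0,1],[0,0,0],50]
    - [[0,0,1],[0,0,0],50]
    - [[0,0,1],[0,0,0],50]
    - [[0,0,1],[0,0,0],50]
    - [[0,0,0],[0,0,0],50]

```text
t: 6.8
tool_pos: [0.4974, 0.0307, 0.019]
ee_rot: [-3.141, -0.008, 3.008]
wrist_force: [-1.2, -0.2, -1.1]
gripper_width: 0.502
```

Emit:
play_rows:
  deltas:
    - [[0,0,0],[0,0,0],0]
    - [[0,0,0],[0,0,0],0]
    - [[0,0,0],[0,0,0],0]
    - [[0,0,0],[0,0,0],0]
    - [[0,0,0],[0,0,0],0]
    - [[0,0,0],[0,0,0],0]
  squeeze: 40

```text
t: 7.4
tool_pos: [0.5031, 0.0304, 0.0238]
ee_rot: [3.141, 0.003, 3.009]
wrist_force: [-0.9, -1.1, 6.5]
gripper_width: 0.072
```

```bash
python3 - <<'E'
from h import *
st=manip.read_state();s=manip.snapshot("wrist");cv2.imwrite("pics/w2.png",s['color'])
E
```

```text
(no output)
```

View pics/w2.png

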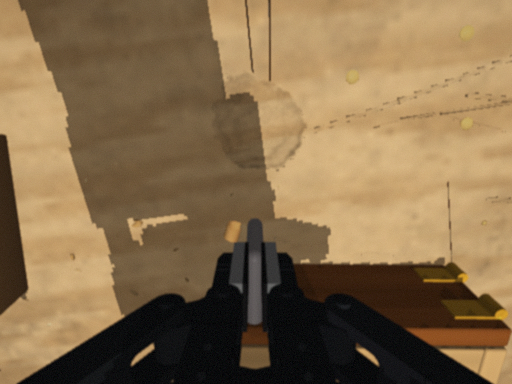

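The fingers hold the bar at (255,240). Pulling slowly now.

Emit:
play_rows:
  deltas:
    - [[0.207,0.057,0],[0,0,0.333],0]
    - [[0.207,0.057,0],[0,0,0.333],0]
    - [[0.207,0.057,0],[0,0,0.333],0]
    - [[0.207,0.057,0],[0,0,0.333],0]
    - [[0.207,0.057,0],[0,0,0.333],0]
    - [[0,0,0],[0,0,0],0]
  squeeze: 60

```text
t: 8.05
tool_pos: [0.4793, 0.043, 0.0239]
ee_rot: [3.14, 0.004, 2.808]
wrist_force: [-0.2, 0.2, 6.5]
gripper_width: 0.057
```

Emit:
play_rows:
  deltas:
    - [[0.408,0.123,0],[0,0,0.667],0]
    - [[0.408,0.123,0],[0,0,0.667],0]
    - [[0.408,0.123,0],[0,0,0.667],0]
    - [[0.408,0.123,0],[0,0,0.667],0]
    - [[0,0,0],[0,0,0],0]

```text
t: 8.55
tool_pos: [0.4477, 0.0724, 0.0239]
ee_rot: [3.139, 0.002, 2.488]
wrist_force: [-0.3, -0.1, 6.9]
gripper_width: 0.06
```

```bash
python3 - <<'E'
from h import *
s=manip.snapshot("side");cv2.imwrite("pics/s2.png",cv2.resize(s['color'][150:290,160:360],None,fx=4,fy=4,interpolation=cv2.INTER_CUBIC))
print([(round(d['p'],2),topl(s,d['position'],.039)[0].round(3)) for d in manip.mark_of(s,"door_handle")])
E
```

```text
[(0.88, array([0.443, 0.072, 0.039]))]
```

View pics/s2.png

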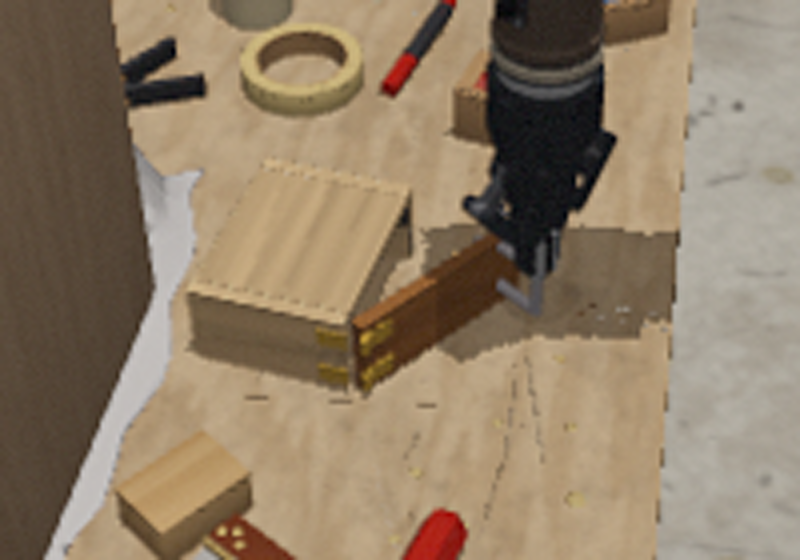

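The door is following; it stands about 0.5 open. I carry on to about 1.56.

Emit:
play_rows:
  deltas:
    - [[0.408,0.123,0],[0,0,0.667],0]
    - [[0.408,0.123,0],[0,0,0.667],0]
    - [[0.408,0.123,0],[0,0,0.667],0]
    - [[0.408,0.123,0],[0,0,0.667],0]
    - [[0.408,0.123,0],[0,0,0.667],0]
    - [[0.408,0.123,0],[0,0,0.667],0]
    - [[0.408,0.123,0],[0,0,0.667],0]

```text
t: 9.35
tool_pos: [0.4203, 0.1407, 0.0239]
ee_rot: [3.139, 0.001, 1.925]
wrist_force: [0.6, -1.1, 8.9]
gripper_width: 0.057
```

Emit:
play_rows:
  deltas:
    - [[0.408,0.123,0],[0,0,0.667],0]
    - [[0.408,0.123,0],[0,0,0.667],0]
    - [[0.408,0.123,0],[0,0,0.667],0]
    - [[0.408,0.123,0],[0,0,0.667],0]
    - [[0.408,0.123,0],[0,0,0.667],0]
    - [[0.408,0.123,0],[0,0,0.667],0]
    - [[0,0,0],[0,0,0],0]

```text
t: 10.05
tool_pos: [0.4292, 0.2045, 0.0239]
ee_rot: [3.139, -0.002, 1.447]
wrist_force: [-1.8, 1.1, 9.3]
gripper_width: 0.061
```

Emit:
play_rows:
  deltas:
    - [[0,0,0],[0,0,0],40]
    - [[0,0,0],[0,0,0],40]
    - [[0,0,0],[0,0,0],40]
    - [[0,0,0],[0,0,0],40]

```text
t: 10.45
tool_pos: [0.4268, 0.2024, 0.0219]
ee_rot: [-3.141, 0.0, 1.448]
wrist_force: [-0.1, 0.6, -0.6]
gripper_width: 0.399
```

Emit:
play_rows:
  deltas:
    - [[0,0,-1],[0,0,0],40]
    - [[0,0,-1],[0,0,0],40]
    - [[0,0,-1],[0,0,0],40]
    - [[0,0,-1],[0,0,0],40]
    - [[0,0,-1],[0,0,0],40]
    - [[0,0,-1],[0,0,0],40]
    - [[0,0,-1],[0,0,0],40]
    - [[-0.5,0.04,0],[0,0,0],40]
    - [[-1,0.08,0],[0,0,0],40]
    - [[-1,0.08,0],[0,0,0],40]

```text
t: 11.45
tool_pos: [0.4236, 0.1388, 0.1961]
ee_rot: [-3.14, 0.001, 1.449]
wrist_force: [0.0, -0.3, -0.6]
gripper_width: 0.401
```

Emit:
play_rows:
  deltas:
    - [[-1,0.08,0],[0,0,0],100]
    - [[-1,0.08,0],[0,0,0],100]
    - [[-1,0.08,0],[0,0,0],100]
    - [[-1,0.08,0],[0,0,0],100]
    - [[-1,0.08,0],[0,0,0],100]
    - [[-1,0.08,0],[0,0,0],100]
    - [[-1,0.08,0],[0,0,0],100]
    - [[-1,0.08,0],[0,0,0],100]
    - [[-1,0.08,0],[0,0,0],100]
    - [[-1,0.08,0],[0,0,0],100]

```text
t: 12.45
tool_pos: [0.4123, -0.1117, 0.1957]
ee_rot: [-3.139, -0.0, 1.448]
wrist_force: [0.1, 0.3, -0.6]
gripper_width: 0.996
```

Emit:
play_rows:
  deltas:
    - [[-1,0.08,0],[0,0,0],100]
    - [[-1,0.08,0],[0,0,0],100]
    - [[-1,0.08,0],[0,0,0],100]
    - [[-1,0.08,0],[0,0,0],100]
    - [[-1,0.08,0],[0,0,0],100]
    - [[-1,0.08,0],[0,0,0],100]
    - [[-1,0.08,0],[0,0,0],100]
    - [[-1,0.08,0],[0,0,0],100]
    - [[-0.5,0.04,0],[0,0,0],100]
    - [[0,0,0],[0,0,1],100]

```text
t: 13.45
tool_pos: [0.4037, -0.3248, 0.196]
ee_rot: [-3.14, -0.001, 1.323]
wrist_force: [0.1, 0.2, -0.6]
gripper_width: 0.999
```

Emit:
play_rows:
  deltas:
    - [[0,0,0],[0,0,1],100]
    - [[0,0,0],[0,0,1],100]
    - [[0,0,0],[0,0,1],100]
    - [[0,0,0],[0,0,1],100]
    - [[0,0,0],[0,0,1],100]
    - [[0,0,0],[0,0,1],100]
    - [[0,0,0],[0,0,1],100]
    - [[0,0,0],[0,0,0],100]

```text
t: 14.25
tool_pos: [0.404, -0.3227, 0.1961]
ee_rot: [-3.14, 0.001, 0.489]
wrist_force: [-0.2, -0.5, -0.4]
gripper_width: 0.996
```

```bash
python3 - <<'E'
from fit import *
st=manip.read_state();s=manip.snapshot("wrist");cv2.imwrite("pics/w3.png",s['color'])
print(st['tool_pos'],st['ee_rot'])
d=manip.cut_out(s,"small_carton_center");print([(x['p'],x['pixels'].sum()) for x in d])
print(fit([(s,d[0]['pixels'],st)],.09,.055,.042,(.427,-.311,.48)))
t=manip.snapshot("top");print([(round(d['p'],2),topl(t,d['position'],.039)[0].round(3)) for d in manip.mark_of(t,"door_handle")])
E
```

```text
[ 0.40399196 -0.32272821  0.19614966] [-3.13950871e+00  5.17106075e-04  4.88507431e-01]
[(0.76, np.int64(4942))]
(array([ 0.4242, -0.3109,  0.4904]), np.float64(0.9772050798690346))
[]
```

View pics/w3.png

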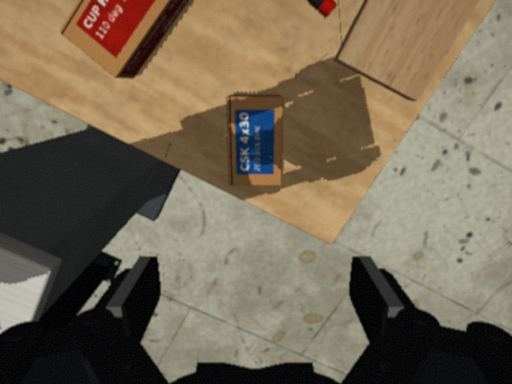

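The picture shows the small carton (blue label) at (255,140), squarely between the open fingers. The refined fit agrees.

Emit:
play_rows:
  deltas:
    - [[-0.1,-0.04,0],[0,0,0],100]
    - [[0,0,1],[0,0,0],100]
    - [[0,0,1],[0,0,0],100]
    - [[0,0,1],[0,0,0],100]
    - [[0,0,1],[0,0,0],100]
    - [[0,0,1],[0,0,0],100]
    - [[0,0,1],[0,0,0],100]
    - [[0,0,0.8],[0,0,0],100]
    - [[0,0,0.72],[0,0,0],100]
    - [[0,0,0],[0,0,0],100]

```text
t: 15.45
tool_pos: [0.3999, -0.3219, 0.0067]
ee_rot: [-3.136, 0.002, 0.489]
wrist_force: [-0.4, 0.8, -0.1]
gripper_width: 0.998
```

Emit:
play_rows:
  deltas:
    - [[0,0,0],[0,0,0],40]
    - [[0,0,0],[0,0,0],40]
    - [[0,0,0],[0,0,0],40]
    - [[0,0,0],[0,0,0],40]
    - [[0,0,0],[0,0,0],40]
    - [[0,0,-0.5],[0,0,0],40]
    - [[0,0,-1],[0,0,0],40]
    - [[0,0,-1],[0,0,0],40]
    - [[0,0,-1],[0,0,0],40]
    - [[0,0,0],[0,0,0],40]
  squeeze: 35

```text
t: 16.45
tool_pos: [0.4051, -0.3265, 0.1016]
ee_rot: [3.133, -0.003, 0.488]
wrist_force: [0.3, -0.1, -0.0]
gripper_width: 0.399
```

```bash
python3 - <<'E'
from h import *
st=manip.read_state();s=manip.snapshot("wrist");cv2.imwrite("pics/w4.png",s['color'])
t=manip.snapshot("top");print(st['tool_pos'],st['ee_rot'],st['wrist_force'],st['gripper_width'],[(round(d['p'],2),topl(t,d['position'],.039)[0].round(3)) for d in manip.mark_of(t,"door_handle")])
E
```

```text
[ 0.4050734  -0.32653697  0.10157663] [ 3.13273862e+00 -2.95091579e-03  4.88429648e-01] [ 0.2934653  -0.09227657 -0.04824385] 0.39891222005361915 [(0.78, array([0.427, 0.205, 0.039])), (0.32, array([ 0.677, -0.179,  0.039]))]
```

View pics/w4.png

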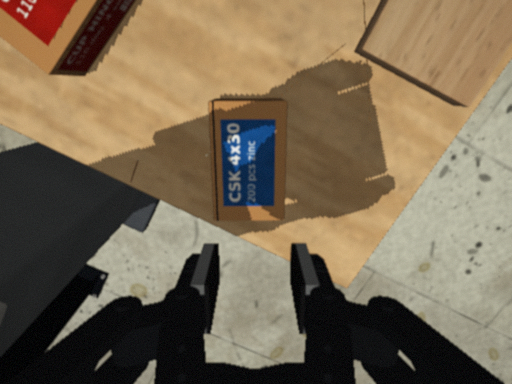

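The fingers closed to 40 % without the carton, which still lies at (250,160). I refit it from here.

```bash
python3 - <<'E'
from fit import *
st=manip.read_state();s=manip.snapshot("wrist")
t=manip.snapshot("top");u=manip.snapshot("side")
for n,S,z in (("w",s,st),("t",t,None),("s",u,None)):
    d=manip.cut_out(S,"small_carton_center")
    if d: print(n,d[0]['p'],d[0]['pixels'].sum(),d[0]['position'],fit([(S,d[0]['pixels'],z)],.09,.055,.042,(.427,-.311,.48)))
tp=st['tool_pos'];print("tcp px",proj(s,[tp],st), "tcp in top",proj(t,[tp]),"side",proj(u,[tp]))
cv2.imwrite("pics/s4.png",cv2.resize(u['color'][60:210,230:430],None,fx=4,fy=4,interpolation=cv2.INTER_CUBIC))
E
```

```text
w 0.76 9451 [254.7, 156.7] (array([ 0.4237, -0.3111,  0.4923]), np.float64(0.97620309450254))
t 0.85 814 [372.8, 246.2] (array([ 0.4238, -0.3127,  0.5528]), np.float64(0.8705016722408027))
s 0.92 484 [312.1, 151.7] (array([ 0.4254, -0.3079,  0.3927]), np.float64(0.905635957171432))
tcp px [[255.40469903 226.6294332 ]] tcp in top [[385.64133115 258.14965221]] side [[320.97089899 131.45299075]]
```

View pics/s4.png

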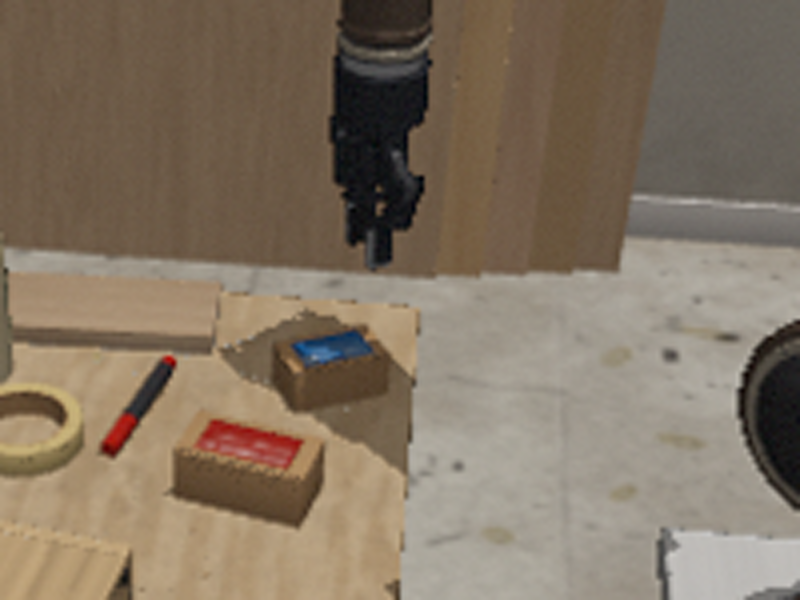

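Side view: the carton lies unmoved at (330,365) of the crop and the gripper hangs empty above it. I lifted before the fingers had closed, so I go down again and give them longer.

Emit:
play_rows:
  deltas:
    - [[0,0,0],[0,0,0],100]
    - [[0,0,0],[0,0,0],100]
    - [[0,0,0],[0,0,0],100]
    - [[0,0,0],[0,0,0],100]
    - [[0,0,0],[0,0,0],100]
    - [[0,0,0],[0,0,0],100]
    - [[0,0,0],[0,0,0],100]
    - [[0,0,0],[0,0,0],100]
    - [[0,0,1],[0,0,0],100]
    - [[0,0,1],[0,0,0],100]

```text
t: 17.9
tool_pos: [0.4033, -0.3248, 0.0473]
ee_rot: [3.138, -0.001, 0.488]
wrist_force: [-0.4, 0.9, 0.4]
gripper_width: 0.996
```

Emit:
play_rows:
  deltas:
    - [[0,0,1],[0,0,0],100]
    - [[0,0,0.5],[0,0,0],100]
    - [[0,0,0],[0,0,0],100]
    - [[0,0,0],[0,0,0],100]

```text
t: 18.3
tool_pos: [0.4025, -0.3241, 0.0096]
ee_rot: [3.141, -0.0, 0.488]
wrist_force: [0.3, -0.3, 0.2]
gripper_width: 1.0
```

Emit:
play_rows:
  deltas:
    - [[0,0,0],[0,0,0],20]
    - [[0,0,0],[0,0,0],20]
    - [[0,0,0],[0,0,0],20]
    - [[0,0,0],[0,0,0],20]
    - [[0,0,0],[0,0,0],20]
    - [[0,0,0],[0,0,0],20]
    - [[0,0,0],[0,0,0],20]
    - [[0,0,0],[0,0,0],20]
    - [[0,0,0],[0,0,0],20]
    - [[0,0,0],[0,0,0],20]
  squeeze: 40

```text
t: 19.3
tool_pos: [0.4021, -0.3238, 0.0091]
ee_rot: [-3.142, 0.0, 0.488]
wrist_force: [-0.3, 0.4, -0.0]
gripper_width: 0.2
```

```bash
python3 - <<'E'
from fit import *
st=manip.read_state();s=manip.snapshot("wrist");u=manip.snapshot("side")
d=manip.cut_out(s,"small_carton_center")
if d: print(d[0]['p'],d[0]['pixels'].sum(),fit([(s,d[0]['pixels'],st)],.09,.055,.042,(.427,-.311,.48)))
print(proj(s,[st['tool_pos']],st),st['wrist_force'],st['gripper_width'])
a=s['color'];b=cv2.resize(u['color'][90:190,250:383],(512,384),interpolation=cv2.INTER_CUBIC)
cv2.imwrite("pics/m5.png",cv2.resize(np.hstack([a,b]),(800,300)))
E
```

```text
[[255.40463341 226.62940786]] [-0.34380894  0.42879489 -0.00377261] 0.19984590883831915
```

View pics/m5.png

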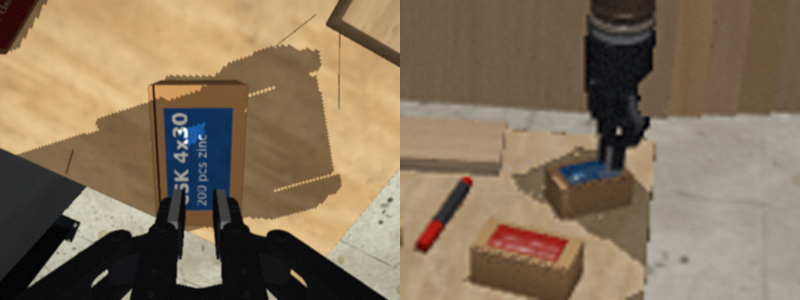

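The left half shows the fingers over the carton's top rather than beside it. So the tips stand higher above the bench than the TCP reading suggests. Checking the numbers before I go lower.

```bash
python3 - <<'E'
from fit import *
st=manip.read_state();s=manip.snapshot("wrist");u=manip.snapshot("side");t=manip.snapshot("top")
tp=np.array(st['tool_pos']);print(np.array(s['mtx'])[0],tp)
for h in (0,.02,.04,.06): print(h,proj(s,[tp+[0,0,h]],st),proj(u,[tp+[0,0,h]]))
Rm=R.from_euler('xyz',st['ee_rot']).as_matrix()
for h in (0,.01,.02,.03,.04,.05): print(h,proj(s,tp+np.array([[.011,.0085,-h],[.011,-.0085,-h],[-.011,.0085,-h]])@Rm.T,st).round(0).tolist())
# corners of the carton as predicted
print(proj(s,boxpts(.424,-.311,.491,.09,.055,.042),st).round(0).tolist())
# dark pixels in the side picture near column of tip
g=cv2.cvtColor(u['color'],cv2.COLOR_BGR2GRAY);print(g[125:165,312:332:2])
print(st['joints'])
E
```

```text
[331.14322202   0.         254.45439282] [ 0.40213553 -0.32382053  0.00915339]
0 [[255.4045585 226.6293925]] [[319.22528558 152.59187247]]
0.02 [[255.52289311 242.29968728]] [[319.59602897 147.89387485]]
0.04 [[255.67003438 261.78466285]] [[319.97311805 143.11546574]]
0.06 [[255.85795883 286.67029297]] [[320.35671714 138.25456283]]
0 [[270.0, 209.0], [241.0, 209.0], [270.0, 244.0]]
0.01 [[271.0, 216.0], [240.0, 216.0], [270.0, 252.0]]
0.02 [[272.0, 223.0], [239.0, 223.0], [271.0, 261.0]]
0.03 [[273.0, 231.0], [238.0, 231.0], [272.0, 271.0]]
0.04 [[274.0, 241.0], [237.0, 241.0], [273.0, 282.0]]
0.05 [[275.0, 251.0], [236.0, 251.0], [275.0, 295.0]]
[[297.0, 249.0], [308.0, 288.0], [210.0, 249.0], [200.0, 289.0], [304.0, 101.0], [318.0, 106.0], [203.0, 101.0], [188.0, 107.0]]
[[ 49  20  21  20  21  20  17  52  41  98]
 [ 63  23  23  21  19  19  16  45  58  97]
 [114  16  12  16  21  15  24  39  60  87]
 [156  11  24  22  22  16  21  34  57  84]
 [153  65  20  16  20  20  19  30  52  48]
 [129 133  16  19  25  29  37  26  49  56]
 [127 138  18  19  19  19  32  20  38  43]
 [151 155  12  
[... 803 characters left out ...]
[ 79  69  78  69  68  69  72  70  91 137]
 [ 71  71  69  71  71  70  68  70  91  91]
 [ 71  72  73  73  70  71  71  69  91  93]
 [ 72  71  72  71  69  68  71  67  94  94]
 [ 70  72  71  67  68  67  68  67  94  96]
 [ 71  70  70  69  66  70  67  66  99  95]
 [ 69  71  66  67  66  68  66  67  97  94]
 [ 71  66  69  67  66  72  69  82  96  94]
 [ 70  69  67  69  72  83  86  96  95  97]
 [ 67  72  74  81  92  97  97  97  97  98]
 [ 83  90 102  94  97  96  96 100 100 101]
 [103  99 122  95  98  95  96 101 101 101]
 [100  97  92  98  97  95  94 100 104 103]
 [101  96  97  97  96  95  96 103 102 102]]
[-7.62280823e-01  3.69440434e-01  2.00150830e+00 -1.41406034e-05
  7.70652382e-01  3.20232434e-01]
```

Side and wrist pictures agree that the real fingertips end about 20 mm short of the reported TCP (35 mm when open), so the open tips just cleared the carton's 42 mm top. I retry with the TCP about 22 mm lower, watching the force.

Emit:
play_rows:
  deltas:
    - [[0,0,-1],[0,0,0],20]
    - [[0,0,-0.2],[0,0,0],100]
    - [[0,0,0],[0,0,0],100]
    - [[0,0,0],[0,0,0],100]
    - [[0,0,0],[0,0,0],100]
    - [[0,0,0],[0,0,0],100]
    - [[0,0,0],[0,0,0],100]
    - [[0,0,0],[0,0,0],100]
    - [[0,0,0],[0,0,0],100]
    - [[0,0,0],[0,0,0],100]

```text
t: 20.6
tool_pos: [0.4021, -0.3238, 0.0391]
ee_rot: [-3.141, 0.0, 0.488]
wrist_force: [0.3, 0.4, -0.2]
gripper_width: 0.998
```

Emit:
play_rows:
  deltas:
    - [[0,0,0],[0,0,0],100]
    - [[0,0,0.7],[0,0,0],100]
    - [[0,0,0.5],[0,0,0],100]
    - [[0,0,0.3],[0,0,0],100]
    - [[0,0,0.2],[0,0,0],100]
    - [[0,0,0],[0,0,0],100]

```text
t: 21.2
tool_pos: [0.4015, -0.3233, -0.0042]
ee_rot: [-3.14, 0.001, 0.488]
wrist_force: [-0.0, 0.1, 0.6]
gripper_width: 0.996
```

Emit:
play_rows:
  deltas:
    - [[0,0,0.2],[0,0,0],100]
    - [[0,0,0.15],[0,0,0],100]
    - [[0,0,0],[0,0,0],100]

```text
t: 21.5
tool_pos: [0.4019, -0.3236, -0.0124]
ee_rot: [-3.141, 0.0, 0.488]
wrist_force: [0.3, -0.4, -0.3]
gripper_width: 1.001
```

Emit:
play_rows:
  deltas:
    - [[0,0,0],[0,0,0],20]
    - [[0,0,0],[0,0,0],20]
    - [[0,0,0],[0,0,0],20]
    - [[0,0,0],[0,0,0],20]
    - [[0,0,0],[0,0,0],20]
    - [[0,0,0],[0,0,0],20]
    - [[0,0,0],[0,0,0],20]
  squeeze: 35

```text
t: 22.2
tool_pos: [0.4023, -0.324, -0.0117]
ee_rot: [3.141, -0.0, 0.488]
wrist_force: [-1.2, 1.0, 5.0]
gripper_width: 0.637
```

Gripped: opening 0.637 is about 54 mm, which matches the carton's width. Lift, carry and turn.

Emit:
play_rows:
  deltas:
    - [[0,0,-0.5],[0,0,0],20]
    - [[0,0,-1],[0,0,0],20]
    - [[0,0,-1],[0,0,0],20]
    - [[0,0,-1],[0,0,0],20]
    - [[0,0,-1],[0,0,0],20]
    - [[0.3,-0.4,0],[0,0,0],20]
    - [[0.615,-0.811,0],[0,0,0],20]
    - [[0.615,-0.811,0],[0,0,0],20]
    - [[0.615,-0.811,0],[0,0,0],20]
    - [[0.615,-0.811,0],[0,0,0],20]

```text
t: 23.2
tool_pos: [0.4187, -0.2083, 0.0985]
ee_rot: [-3.138, 0.001, 0.488]
wrist_force: [-0.8, 0.0, -3.8]
gripper_width: 0.633
```

Emit:
play_rows:
  deltas:
    - [[0.615,-0.811,0],[0,0,0],20]
    - [[0.615,-0.811,0],[0,0,0],20]
    - [[0.615,-0.811,0],[0,0,0],20]
    - [[0.615,-0.811,0],[0,0,0],20]
    - [[0.615,-0.811,0],[0,0,0],20]
    - [[0.615,-0.811,0],[0,0,0],20]
    - [[0.615,-0.811,0],[0,0,0],20]
    - [[0.615,-0.811,0],[0,0,0],20]
    - [[0.615,-0.811,0],[0,0,0],20]
    - [[0.615,-0.811,0],[0,0,0],20]

```text
t: 24.2
tool_pos: [0.4587, 0.042, 0.0985]
ee_rot: [-3.14, 0.003, 0.488]
wrist_force: [-0.5, -0.3, -2.9]
gripper_width: 0.631
```

Emit:
play_rows:
  deltas:
    - [[0.615,-0.811,0],[0,0,0],20]
    - [[0.3,-0.41,0],[0,0,0],20]
    - [[0,0,0],[0,0,0.864],20]
    - [[0,0,0],[0,0,0.864],20]
    - [[0,0,0],[0,0,0.864],20]
    - [[0,0,0],[0,0,0.864],20]
    - [[0,0,0],[0,0,0.864],20]
    - [[0,0,0],[0,0,0.864],20]
    - [[0,0,0],[0,0,0],20]

```text
t: 25.1
tool_pos: [0.4654, 0.0778, 0.0993]
ee_rot: [3.141, 0.003, -0.134]
wrist_force: [0.2, -0.6, -3.4]
gripper_width: 0.633
```

```bash
python3 - <<'E'
from h import *
st=manip.read_state();s=manip.snapshot("wrist");cv2.imwrite("pics/w6.png",s['color']);print(st['tool_pos'],st['ee_rot'],st['wrist_force'],st['gripper_width'])
# cupboard opening projected with the estimated pose
c=np.array([.6129,.0705,0]);Q=R.from_euler('z',-.134).as_matrix()
P=np.array([[-.0575,.075,.066],[-.0575,-.075,.066],[.0575,-.075,.066],[.0575,.075,.066]])@Q.T+c
print(proj(s,P,st).round(0).tolist())
E
```

```text
[0.46537648 0.0777741  0.09925264] [ 3.14099702e+00  2.50501395e-03 -1.33703709e-01] [ 0.1853518  -0.55976916 -3.44588152] 0.6333554252109729
[[107.0, 65.0], [359.0, 65.0], [383.0, -190.0], [73.0, -190.0]]
```

View pics/w6.png

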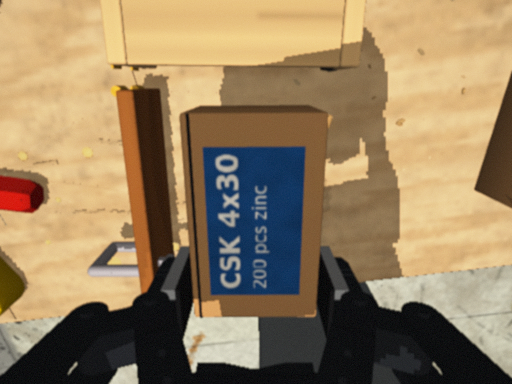

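The carton is held squarely; the cupboard front (row 66, columns 103–362) lies where predicted, the opening is clear and the door stands well aside at column 150. I shift a little right, lower, slide in as far as the gripper body allows and release.

Emit:
play_rows:
  deltas:
    - [[0,0.3,0],[0,0,0],20]
    - [[0,0,1],[0,0,0],20]
    - [[0,0,1],[0,0,0],20]
    - [[0,0,1],[0,0,0],20]
    - [[0,0,0.8],[0,0,0],20]
    - [[0,0,0.5],[0,0,0],20]
    - [[0,0,0],[0,0,0],20]

```text
t: 25.85
tool_pos: [0.4638, 0.07, -0.0088]
ee_rot: [3.141, 0.004, -0.133]
wrist_force: [-0.3, -0.1, -3.4]
gripper_width: 0.636
```

Emit:
play_rows:
  deltas:
    - [[0.3,0,0],[0,0,0],20]
    - [[0.4,0,0],[0,0,0],20]
    - [[0.4,0,0],[0,0,0],20]
    - [[0.4,0,0],[0,0,0],20]
    - [[0.3,0,0],[0,0,0],20]
    - [[0,0,0.06],[0,0,0],20]
    - [[0,0,0],[0,0,0],20]

```text
t: 26.55
tool_pos: [0.5101, 0.0644, -0.0089]
ee_rot: [3.141, 0.001, -0.134]
wrist_force: [-0.4, -0.7, -3.6]
gripper_width: 0.64
```

Emit:
play_rows:
  deltas:
    - [[0,0,0],[0,0,0],85]
    - [[0,0,0],[0,0,0],85]
    - [[0,0,0],[0,0,0],85]
    - [[0,0,0],[0,0,0],85]
    - [[0,0,0],[0,0,0],85]

```text
t: 27.05
tool_pos: [0.5106, 0.0645, -0.0084]
ee_rot: [-3.142, -0.0, -0.134]
wrist_force: [0.0, 0.0, 1.0]
gripper_width: 0.848
```

Emit:
play_rows:
  deltas:
    - [[0,0,-0.5],[0,0,0],85]
    - [[0,0,-1],[0,0,0],85]
    - [[0,0,-1],[0,0,0],85]
    - [[0,0,-1],[0,0,0],0]
    - [[0,0,-0.5],[0,0,0],0]
    - [[-0.7,0,0],[0,0,0],0]
    - [[-0.7,0,0],[0,0,0],0]
    - [[0,0,0],[0,1,0],0]
    - [[0,0,0],[0,1,0],0]
    - [[0,0,0],[0,1,0],0]

```text
t: 28.05
tool_pos: [0.4762, 0.0692, 0.0923]
ee_rot: [-3.14, -0.366, -0.134]
wrist_force: [-0.4, -0.8, -0.7]
gripper_width: 0.002
```

Emit:
play_rows:
  deltas:
    - [[0,0,0],[0,1,0],0]
    - [[0,0,0],[0,1,0],0]
    - [[0,0,0],[0,0,0],0]
    - [[0,0,0],[0,0,0],0]
    - [[0,0,0],[0,0,0],0]
    - [[0,0,0],[0,0,0],0]

```text
t: 28.65
tool_pos: [0.4786, 0.0638, 0.0927]
ee_rot: [3.128, -0.541, -0.138]
wrist_force: [0.4, -0.2, -0.0]
gripper_width: 0.001
```

```bash
python3 - <<'E'
from fit import *
st=manip.read_state();s=manip.snapshot("wrist");print(st['tool_pos'],st['ee_rot'],st['wrist_force'],st['gripper_width'])
Rm=R.from_euler('xyz',st['ee_rot']).as_matrix();print(Rm.round(3))
Q=R.from_euler('z',-.134).as_matrix();print("tcp in cupboard",(np.array(st['tool_pos'])-[.6129,.0705,0])@Q)
print("real tip front corner in cupboard",(np.array(st['tool_pos'])+Rm@[.011,0,-.02]-[.6129,.0705,0])@Q)
for n in ("wrist","top","side"):
    S=manip.snapshot(n)
    for d in manip.mark_of(S,"small_carton_center")[:1]: print(n,d['p'],((topl(S,d['position'],.021,st)[0]-[.6129,.0705,0])@Q).round(4))
E
```

```text
[0.47863101 0.0638335  0.09266812] [ 3.12834492 -0.54110757 -0.13762825] [ 0.3750144  -0.1524979  -0.04832194] 0.0005486317600201157
[[ 0.849 -0.144  0.508]
 [-0.118 -0.99  -0.084]
 [ 0.515  0.011 -0.857]]
tcp in cupboard [-0.13217468 -0.02454498  0.09266812]
real tip front corner in cupboard [-0.133046   -0.02427687  0.11547533]
wrist 0.94 [-0.0774 -0.0212  0.021 ]
top 0.83 [-0.0726 -0.019   0.021 ]
side 0.6 [-0.0725 -0.0198  0.021 ]
```

Emit:
play_rows:
  deltas:
    - [[0,0,0],[0,-0.8,0],0]
    - [[0,0,0],[0,0,0],0]

```text
t: 29.2
tool_pos: [0.4803, 0.0628, 0.0936]
ee_rot: [3.127, -0.466, -0.141]
wrist_force: [1.0, -0.2, 1.2]
gripper_width: -0.001
```

```bash
cat > loc.py <<'E'
from h import *
st=manip.read_state();print(st['t'],st['joints'].round(3),st['ee_rot'],st['wrist_force'],st['gripper_width'])
Rm=R.from_euler('xyz',st['ee_rot']).as_matrix()
Q=R.from_euler('z',-.134).as_matrix();print("tcp in cupboard",((np.array(st['tool_pos'])-[.6129,.0705,0])@Q).round(4))
print("tip front corner",((np.array(st['tool_pos'])+Rm@[.011,0,-.02]-[.6129,.0705,0])@Q).round(4))
print("cupboard x,y,z per tool unit:\n",(Rm.T@Q).round(3))
E
python3 loc.py
```

```text
29.2 [ 0.141 -0.048  2.376 -0.372  0.392  2.171] [ 3.12728372 -0.46557727 -0.14142491] [ 0.98715741 -0.23445441  1.18445864] -0.0011543243230116413
tcp in cupboard [-0.1304 -0.0253  0.0936]
tip front corner [-0.1295 -0.025   0.1164]
cupboard x,y,z per tool unit:
 [[ 0.894 -0.007  0.449]
 [-0.014 -1.     0.013]
 [ 0.449 -0.018 -0.893]]
```

Emit:
play_rows:
  deltas:
    - [[-0.45,-0.04,0.8],[0,0,0],0]
    - [[-0.41,-0.04,0.82],[0,0,0],0]
    - [[-0.41,-0.04,0.82],[0,0,0],0]
    - [[-0.41,-0.04,0.82],[0,0,0],0]
    - [[0,0,0],[0,0,0],0]

```text
t: 29.7
tool_pos: [0.4737, 0.0641, 0.002]
ee_rot: [3.12, -0.457, -0.135]
wrist_force: [-0.5, 0.1, -0.8]
gripper_width: 0.001
```

```bash
python3 loc.py
```

```text
29.7 [ 0.15   0.191  2.41  -0.951  0.179  2.773] [ 3.11994759 -0.45744481 -0.13538804] [-0.4725993   0.05557269 -0.82562703] 0.0014805548296771786
tcp in cupboard [-0.1371 -0.0249  0.002 ]
tip front corner [-0.1361 -0.0245  0.0248]
cupboard x,y,z per tool unit:
 [[ 0.897 -0.001  0.442]
 [-0.011 -1.     0.019]
 [ 0.442 -0.022 -0.897]]
```

Emit:
play_rows:
  deltas:
    - [[0.2,-0.08,0.1],[0,0,0],0]
    - [[0.2,-0.08,0.1],[0,0,0],0]
    - [[0.2,0,0.1],[0,0,0],0]
    - [[0.2,0,0.1],[0,0,0],0]
    - [[0.2,0,0.1],[0,0,0],0]
    - [[0.2,0,0.1],[0,0,0],0]
    - [[0.2,0,0.1],[0,0,0],0]
    - [[0.2,0,0.1],[0,0,0],0]
    - [[0,0,0],[0,0,0],0]

```text
t: 30.6
tool_pos: [0.5226, 0.0616, 0.0059]
ee_rot: [3.123, -0.465, -0.139]
wrist_force: [-1.6, -0.5, 2.6]
gripper_width: 0.004
```

```bash
python3 loc.py
```

```text
30.6 [ 0.125  0.251  2.314 -0.808  0.188  2.608] [ 3.12270722 -0.46464127 -0.1393514 ] [-1.61670344 -0.45629346  2.61902827] 0.003790812466703649
tcp in cupboard [-0.0883 -0.0209  0.0059]
tip front corner [-0.0874 -0.0205  0.0288]
cupboard x,y,z per tool unit:
 [[ 0.894 -0.005  0.448]
 [-0.014 -1.     0.017]
 [ 0.448 -0.021 -0.894]]
```

Emit:
play_rows:
  deltas:
    - [[0.2,0,0.12],[0,0,0],0]
    - [[0.2,0,0.12],[0,0,0],0]
    - [[0.2,0,0.12],[0,0,0],0]
    - [[0.2,0,0.12],[0,0,0],0]
    - [[0.2,0,0.12],[0,0,0],0]
    - [[0.2,0,0.12],[0,0,0],0]
    - [[0,0,0],[0,0,0],0]

```text
t: 31.3
tool_pos: [0.5573, 0.0566, 0.0048]
ee_rot: [3.123, -0.466, -0.139]
wrist_force: [-7.0, 2.3, 9.5]
gripper_width: 0.0
```

```bash
python3 loc.py
```

```text
31.3 [ 0.103  0.301  2.244 -0.718  0.193  2.497] [ 3.12252452 -0.46644568 -0.13898086] [-7.0491438   2.32180759  9.53338715] 0.00026239574972968205
tcp in cupboard [-0.0533 -0.0212  0.0048]
tip front corner [-0.0524 -0.0208  0.0276]
cupboard x,y,z per tool unit:
 [[ 0.893 -0.004  0.45 ]
 [-0.014 -1.     0.017]
 [ 0.45  -0.021 -0.893]]
```

Emit:
play_rows:
  deltas:
    - [[-0.3,0,-0.15],[0,0,0],0]
    - [[-0.7,0,-0.36],[0,0,0],0]
    - [[-0.8,0,-0.41],[0,0,0],0]
    - [[-0.9,0,-0.45],[0,0,0],0]
    - [[-0.2,0,-0.8],[0,0,0],0]
    - [[0,0,0],[0,0,0],0]

```text
t: 31.9
tool_pos: [0.4673, 0.0701, 0.0191]
ee_rot: [3.123, -0.464, -0.139]
wrist_force: [1.3, 0.0, 0.2]
gripper_width: 0.003
```

```bash
python3 loc.py; python3 - <<'E'
from h import *
st=manip.read_state();s=manip.snapshot("wrist");cv2.imwrite("pics/w7.png",s['color'])
Q=R.from_euler('z',-.134).as_matrix();c=np.array([.6129,.0705,0])
f=lambda P:proj(s,np.array(P)@Q.T+c,st).round(0).tolist()
print("front top edge",f([[-.0575,.075,.066],[-.0575,-.075,.066]]),"lower edge of top",f([[-.0575,0,.056]]))
for x in (-.06,-.055,-.05,-.045,-.04): print(x,f([[x,-.02,0],[x,-.02,.042]]))
for d in manip.cut_out(s,"small_carton_center")[:2]:
    m=d['pixels'];r,k=np.nonzero(m);print(d['p'],m.sum(),r.min(),r.max(),k.min(),k.max())
    for col in np.linspace(k.min()+4,k.max()-4,6).astype(int):
        rr=np.nonzero(m[:,col])[0]
        if len(rr): print(col,rr.min(),rr.max(),((topl(s,[col,rr.max()],0,st)-c)@Q).round(4))
E
```

```text
31.9 [ 0.172  0.133  2.422 -0.816  0.213  2.656] [ 3.12334378 -0.463794   -0.13925533] [1.25150243 0.00956604 0.22942039] 0.0027768228325381773
tcp in cupboard [-0.1443 -0.0198  0.0191]
tip front corner [-0.1434 -0.0195  0.0419]
cupboard x,y,z per tool unit:
 [[ 0.894 -0.005  0.447]
 [-0.013 -1.     0.016]
 [ 0.447 -0.021 -0.894]]
front top edge [[55.0, 44.0], [366.0, 43.0]] lower edge of top [[214.0, 55.0]]
-0.06 [[252.0, 104.0], [253.0, 73.0]]
-0.055 [[252.0, 97.0], [253.0, 64.0]]
-0.05 [[252.0, 90.0], [253.0, 56.0]]
-0.045 [[252.0, 83.0], [252.0, 48.0]]
-0.04 [[252.0, 76.0], [252.0, 39.0]]
```

```bash
python3 - <<'E'
import cv2
im=cv2.imread("pics/w7.png")
for c in (215,235,252,270,290,320): print(c,[tuple(int(v) for v in im[r,c]) for r in range(40,114,4)])
E
```

```text
215 [(102, 157, 199), (42, 69, 89), (30, 49, 64), (30, 47, 61), (37, 65, 95), (43, 70, 97), (33, 63, 93), (79, 134, 187), (75, 130, 179), (46, 78, 113), (31, 53, 77), (27, 50, 71), (30, 49, 67), (30, 47, 67), (26, 44, 59), (23, 35, 52), (46, 67, 87), (117, 164, 198), (113, 159, 191)]
235 [(99, 158, 198), (48, 77, 96), (33, 51, 65), (32, 43, 56), (40, 70, 96), (37, 62, 94), (37, 67, 91), (75, 129, 181), (75, 130, 180), (46, 81, 114), (34, 57, 81), (31, 50, 72), (29, 50, 68), (27, 42, 65), (25, 42, 59), (23, 38, 53), (32, 48, 66), (112, 161, 194), (114, 162, 196)]
252 [(98, 155, 194), (44, 73, 94), (29, 51, 63), (30, 45, 56), (43, 67, 96), (42, 70, 98), (65, 110, 152), (75, 126, 177), (76, 127, 177), (46, 78, 112), (34, 56, 79), (30, 51, 75), (30, 49, 70), (25, 43, 63), (22, 39, 57), (24, 40, 52), (32, 48, 66), (107, 155, 186), (113, 160, 191)]
270 [(99, 158, 198), (45, 76, 101), (32, 50, 64), (30, 43, 53), (40, 62, 93), (38, 66, 94), (50, 86, 124), (73, 125, 175), (76, 127, 178), (43, 77, 110), (35, 54, 76), (26, 48, 70), (32, 51, 70), (23, 42, 62), (22, 42, 58), (21, 34, 51), (34, 51, 70), (110, 159, 193), (119, 166, 199)]
290 [(101, 156, 199), (54, 86, 109), (30, 48, 62), (27, 45, 56), (39, 66, 96), (38, 65, 96), (49, 80, 115), (75, 128, 177), (78, 129, 178), (49, 79, 116), (29, 52, 74), (29, 47, 71), (24, 46, 64), (26, 46, 62), (25, 41, 59), (23, 39, 54), (31, 47, 66), (107, 154, 185), (105, 148, 175)]
320 [(101, 157, 196), (55, 91, 117), (36, 50, 65), (29, 44, 56), (15, 13, 15), (7, 9, 7), (10, 15, 12), (15, 20, 24), (29, 43, 56), (29, 46, 58), (27, 43, 58), (29, 47, 60), (30, 48, 64), (39, 60, 75), (38, 60, 78), (96, 138, 171), (122, 169, 203), (119, 168, 200), (114, 160, 192)]
```

The pixel columns give the carton's rear top edge at row ~75 and foot at row ~104. That puts its rear face at x ≈ -0.060, about 3 mm still proud. I push again slightly higher, to avoid the upward force seen last time, and about 9 mm deeper.

Emit:
play_rows:
  deltas:
    - [[0.58,0,0.36],[0,0,0],0]
    - [[0.58,0,0.36],[0,0,0],0]
    - [[0.58,0,0.36],[0,0,0],0]
    - [[0.58,0,0.36],[0,0,0],0]
    - [[0.4,0,0.25],[0,0,0],0]
    - [[0,0,0],[0,0,0],0]

```text
t: 32.6
tool_pos: [0.5502, 0.0577, 0.0113]
ee_rot: [3.123, -0.465, -0.14]
wrist_force: [0.3, 0.2, -0.5]
gripper_width: -0.005
```

Emit:
play_rows:
  deltas:
    - [[0.15,0,0.08],[0,0,0],0]
    - [[0.15,0,0.08],[0,0,0],0]
    - [[0,0,0],[0,0,0],0]

```text
t: 32.9
tool_pos: [0.5555, 0.0568, 0.0106]
ee_rot: [3.123, -0.463, -0.139]
wrist_force: [-1.0, 0.0, -0.4]
gripper_width: 0.0
```

```bash
python3 loc.py
```

```text
32.9 [ 0.103  0.284  2.245 -0.657  0.207  2.435] [ 3.12251852 -0.46308341 -0.13870335] [-1.03097674  0.00608235 -0.37389588] 0.0001913682694385207
tcp in cupboard [-0.0551 -0.0212  0.0106]
tip front corner [-0.0541 -0.0209  0.0334]
cupboard x,y,z per tool unit:
 [[ 0.895 -0.004  0.447]
 [-0.013 -1.     0.017]
 [ 0.447 -0.021 -0.895]]
```

Emit:
play_rows:
  deltas:
    - [[0.15,0,0.075],[0,0,0],0]
    - [[0.15,0,0.075],[0,0,0],0]
    - [[0.12,0,0.06],[0,0,0],0]
    - [[0,0,0],[0,0,0],0]

```text
t: 33.3
tool_pos: [0.5648, 0.0551, 0.0101]
ee_rot: [3.121, -0.46, -0.139]
wrist_force: [-10.5, 3.4, 10.4]
gripper_width: 0.0
```

Emit:
play_rows:
  deltas:
    - [[-0.3,0,-0.15],[0,0,0],0]
    - [[-0.7,0,-0.36],[0,0,0],0]
    - [[-0.8,0,-0.41],[0,0,0],0]
    - [[-0.9,0,-0.5],[0,0,0],0]
    - [[-0.3,0,-0.5],[0,0,0],0]
    - [[0,0,0],[0,0,0],0]

```text
t: 33.9
tool_pos: [0.4774, 0.0684, 0.02]
ee_rot: [3.122, -0.462, -0.138]
wrist_force: [-0.2, -1.0, 0.2]
gripper_width: 0.005
```

```bash
cat > rear.py <<'E'
from h import *
st=manip.read_state();s=manip.snapshot("wrist");im=s['color']
Q=R.from_euler('z',-.134).as_matrix();c=np.array([.6129,.0705,0])
f=lambda P:proj(s,np.array(P)@Q.T+c,st).round(0).tolist()
print(st['tool_pos'],"front edge",f([[-.0575,-.02,.066],[-.0575,-.02,.056]]))
for x in (-.06,-.055,-.05,-.045): print(x,f([[x,-.02,0],[x,-.02,.042]]))
for y in (0,-.02,-.04):
    k=int(f([[-.055,y,.02]])[0][0]);print(y,k,[int(im[r,k,2]) for r in range(30,130,2)])
E
python3 rear.py
```

```text
[0.47744356 0.06836643 0.01996117] front edge [[253.0, 64.0], [253.0, 74.0]]
-0.06 [[252.0, 118.0], [253.0, 91.0]]
-0.055 [[252.0, 111.0], [252.0, 82.0]]
-0.05 [[252.0, 104.0], [252.0, 74.0]]
-0.045 [[251.0, 97.0], [252.0, 66.0]]
0 220 [200, 204, 208, 206, 205, 200, 201, 200, 198, 190, 194, 192, 192, 197, 201, 206, 195, 135, 71, 71, 56, 65, 94, 101, 99, 101, 122, 183, 185, 183, 178, 121, 81, 75, 75, 75, 71, 68, 64, 65, 59, 57, 56, 48, 102, 194, 196, 197, 198, 198]
-0.02 252 [201, 203, 208, 207, 204, 200, 200, 197, 196, 192, 192, 195, 195, 198, 197, 203, 199, 151, 62, 62, 64, 65, 90, 100, 99, 97, 158, 182, 181, 183, 180, 107, 77, 80, 75, 77, 72, 67, 68, 67, 63, 59, 51, 47, 115, 184, 195, 195, 195, 195]
-0.04 284 [200, 203, 205, 202, 203, 202, 199, 197, 195, 195, 194, 193, 193, 194, 199, 204, 203, 146, 75, 62, 62, 61, 89, 98, 93, 100, 97, 159, 181, 182, 173, 110, 77, 76, 77, 73, 72, 70, 66, 60, 60, 54, 50, 50, 121, 192, 194, 195, 200, 203]
```

The carton has not moved: its rear is still at -0.0605 and the tip was riding on its top edge. So the shut tips end about 35 mm short of the TCP, which also explains the upward force. I go about 20 mm lower and push again.

Emit:
play_rows:
  deltas:
    - [[-0.27,0,0.54],[0,0,0],0]
    - [[-0.27,0,0.53],[0,0,0],0]
    - [[0.5,0,0.25],[0,0,0],0]
    - [[0.6,0,0.3],[0,0,0],0]
    - [[0.6,0,0.3],[0,0,0],0]
    - [[0.5,0,0.25],[0,0,0],0]
    - [[0.3,0,0.15],[0,0,0],0]
    - [[0,0,0],[0,0,0],0]

```text
t: 34.75
tool_pos: [0.5517, 0.0571, -0.0078]
ee_rot: [3.124, -0.463, -0.14]
wrist_force: [-0.0, 0.3, -0.9]
gripper_width: -0.001
```

```bash
python3 loc.py
```

```text
34.75 [ 0.104  0.324  2.254 -0.826  0.17   2.609] [ 3.12423379 -0.46307162 -0.13988365] [-0.02187516  0.32455601 -0.86721056] -0.001190765172108609
tcp in cupboard [-0.0589 -0.0214 -0.0078]
tip front corner [-0.058  -0.0211  0.015 ]
cupboard x,y,z per tool unit:
 [[ 0.895 -0.005  0.447]
 [-0.014 -1.     0.016]
 [ 0.447 -0.02  -0.895]]
```

Emit:
play_rows:
  deltas:
    - [[0.12,0,0.07],[0,0,0],0]
    - [[0.12,0,0.07],[0,0,0],0]
    - [[0.12,0,0.07],[0,0,0],0]
    - [[0.12,0,0.07],[0,0,0],0]
    - [[0,0,0],[0,0,0],0]

```text
t: 35.25
tool_pos: [0.562, 0.0552, -0.0097]
ee_rot: [3.123, -0.46, -0.138]
wrist_force: [0.0, 0.4, 0.2]
gripper_width: 0.002
```

Emit:
play_rows:
  deltas:
    - [[0.06,0,0.04],[0,0,0],0]
    - [[0,0,0],[0,0,0],0]

```text
t: 35.45
tool_pos: [0.5636, 0.0549, -0.01]
ee_rot: [3.122, -0.459, -0.138]
wrist_force: [-1.4, 0.1, 0.6]
gripper_width: 0.002
```

Emit:
play_rows:
  deltas:
    - [[-0.3,0,-0.15],[0,0,0],0]
    - [[-0.7,0,-0.36],[0,0,0],0]
    - [[-0.8,0,-0.41],[0,0,0],0]
    - [[-0.9,0,-0.5],[0,0,0],0]
    - [[0,0,-1],[0,0,0],0]
    - [[0,0,0],[0,0,0],0]

```text
t: 36.05
tool_pos: [0.4793, 0.0683, 0.0133]
ee_rot: [3.124, -0.463, -0.14]
wrist_force: [0.6, 0.5, 0.1]
gripper_width: -0.006
```

```bash
python3 rear.py
```

```text
[0.47929698 0.0682569  0.01334855] front edge [[253.0, 60.0], [253.0, 71.0]]
-0.06 [[252.0, 118.0], [253.0, 89.0]]
-0.055 [[252.0, 110.0], [253.0, 80.0]]
-0.05 [[252.0, 103.0], [252.0, 71.0]]
-0.045 [[252.0, 96.0], [252.0, 62.0]]
0 219 [203, 202, 202, 200, 199, 194, 189, 191, 191, 194, 192, 193, 198, 202, 196, 145, 75, 68, 59, 53, 85, 101, 97, 97, 86, 60, 52, 54, 68, 74, 72, 70, 66, 64, 60, 62, 52, 54, 48, 91, 174, 180, 182, 182, 190, 192, 195, 195, 194, 192]
-0.02 252 [204, 200, 202, 198, 197, 196, 194, 190, 192, 195, 191, 196, 197, 202, 200, 153, 58, 62, 66, 60, 79, 93, 98, 92, 85, 66, 80, 80, 74, 74, 73, 71, 65, 64, 62, 57, 54, 53, 50, 90, 179, 182, 177, 181, 184, 189, 191, 190, 193, 193]
-0.04 286 [203, 202, 201, 196, 196, 195, 191, 190, 191, 190, 192, 195, 196, 199, 201, 159, 76, 65, 62, 56, 73, 96, 102, 96, 85, 60, 58, 52, 56, 69, 69, 69, 64, 64, 60, 59, 57, 51, 48, 103, 181, 186, 187, 187, 193, 192, 193, 194, 195, 197]
```

The rear is now at about -0.054, inside by 3.5 mm. One more short push for margin.

Emit:
play_rows:
  deltas:
    - [[-0.42,0,0.83],[0,0,0],0]
    - [[0.6,0,0.3],[0,0,0],0]
    - [[0.7,0,0.35],[0,0,0],0]
    - [[0.7,0,0.35],[0,0,0],0]
    - [[0.6,0,0.3],[0,0,0],0]
    - [[0.3,0,0.15],[0,0,0],0]
    - [[0,0,0],[0,0,0],0]

```text
t: 36.8
tool_pos: [0.5627, 0.0543, -0.0058]
ee_rot: [3.122, -0.462, -0.139]
wrist_force: [-0.3, -0.5, -0.3]
gripper_width: -0.001
```

Emit:
play_rows:
  deltas:
    - [[0.1,0,0.05],[0,0,0],0]
    - [[0.1,0,0.05],[0,0,0],0]
    - [[0.1,0,0.05],[0,0,0],0]
    - [[0,0,0],[0,0,0],0]

```text
t: 37.2
tool_pos: [0.5675, 0.0533, -0.0065]
ee_rot: [3.121, -0.459, -0.138]
wrist_force: [-0.8, -0.8, 0.2]
gripper_width: -0.003
```

```bash
python3 loc.py
```

```text
37.2 [ 0.092  0.342  2.218 -0.726  0.184  2.497] [ 3.12052486 -0.45852273 -0.13821444] [-0.84962126 -0.79847187  0.23788027] -0.0025980324242266106
tcp in cupboard [-0.0427 -0.0231 -0.0065]
tip front corner [-0.0417 -0.0227  0.0163]
cupboard x,y,z per tool unit:
 [[ 0.897 -0.004  0.443]
 [-0.014 -1.     0.019]
 [ 0.442 -0.023 -0.897]]
```

Push done with under 1 N; the rear should be near -0.050. Retreat, raise, straighten the tool and check.

Emit:
play_rows:
  deltas:
    - [[-0.3,0,-0.15],[0,0,0],0]
    - [[-0.7,0,-0.36],[0,0,0],0]
    - [[-0.8,0,-0.41],[0,0,0],0]
    - [[-0.8,0,-0.5],[0,0,0],0]
    - [[0,0,-1],[0,0,0],0]
    - [[0,0,0],[0,0,0],0]

```text
t: 37.8
tool_pos: [0.4839, 0.0671, 0.0209]
ee_rot: [3.123, -0.462, -0.14]
wrist_force: [0.3, -0.6, -0.4]
gripper_width: -0.001
```

```bash
python3 rear.py
```

```text
[0.48389273 0.06712312 0.02087609] front edge [[252.0, 78.0], [252.0, 87.0]]
-0.06 [[251.0, 128.0], [252.0, 103.0]]
-0.055 [[251.0, 121.0], [252.0, 94.0]]
-0.05 [[251.0, 114.0], [252.0, 86.0]]
-0.045 [[251.0, 107.0], [251.0, 77.0]]
0 219 [186, 186, 186, 187, 191, 192, 196, 199, 202, 204, 202, 203, 199, 196, 196, 192, 190, 191, 191, 195, 196, 197, 202, 196, 125, 71, 67, 57, 59, 55, 60, 53, 54, 51, 51, 52, 51, 52, 56, 54, 52, 47, 150, 175, 176, 178, 175, 178, 179, 184]
-0.02 251 [179, 181, 190, 191, 192, 194, 198, 200, 201, 204, 205, 203, 199, 197, 195, 192, 190, 193, 192, 193, 192, 196, 204, 194, 131, 57, 65, 64, 63, 54, 56, 53, 54, 54, 52, 52, 49, 50, 47, 48, 52, 52, 149, 182, 185, 179, 181, 176, 176, 183]
-0.04 284 [177, 180, 186, 190, 190, 191, 193, 198, 201, 201, 205, 202, 199, 198, 192, 192, 191, 193, 191, 193, 195, 199, 198, 195, 141, 71, 65, 63, 61, 54, 54, 54, 50, 52, 52, 53, 52, 51, 51, 51, 47, 56, 153, 180, 181, 183, 185, 186, 187, 188]
```

Emit:
play_rows:
  deltas:
    - [[0.45,0,-0.9],[0,0,0],40]
    - [[0.45,0,-0.9],[0,0,0],40]
    - [[0.45,0,-0.9],[0,0,0],40]
    - [[0.45,0,-0.9],[0,0,0],40]
    - [[0,0,0],[0,-1,0],40]
    - [[0,0,0],[0,-1,0],40]
    - [[0,0,0],[0,-1,0],40]
    - [[0,0,0],[0,-0.82,0],40]
    - [[0,0,0],[0,0,0],40]

```text
t: 38.75
tool_pos: [0.4894, 0.0664, 0.1203]
ee_rot: [3.121, -0.005, -0.151]
wrist_force: [-0.6, -0.2, -0.4]
gripper_width: 0.404
```

Emit:
play_rows:
  deltas:
    - [[0,0,0],[0,0,-1],40]
    - [[0,0,0],[0,0,-1],40]
    - [[0,0,0],[0,0,-1],40]
    - [[0,0,0],[0,0,-1],40]
    - [[0,0,0],[0,0,-1],40]
    - [[0,0,0],[0,0,-1],40]
    - [[0,0,0],[0,0,-1],40]
    - [[0,0,0],[0,0,-1],40]
    - [[0,0,0],[0,0,-1],40]
    - [[0,0,0],[0,0,-1],40]

```text
t: 39.75
tool_pos: [0.4838, 0.0673, 0.119]
ee_rot: [3.132, 0.019, 1.056]
wrist_force: [0.7, -0.1, -0.2]
gripper_width: 0.4
```

Emit:
play_rows:
  deltas:
    - [[0,0,0],[0,0,-1],40]
    - [[0,0,0],[0,0,-1],40]
    - [[0,0,0],[0,0,-1],40]
    - [[0,0,0],[0,0,-0.2],40]
    - [[0,0,0],[0,0,0],40]

```text
t: 40.25
tool_pos: [0.484, 0.0677, 0.1194]
ee_rot: [3.14, 0.02, 1.434]
wrist_force: [-0.3, -1.0, 0.0]
gripper_width: 0.401
```

```bash
python3 - <<'E'
from h import *
st=manip.read_state();print(st['t'],st['tool_pos'],st['ee_rot'],st['joints'].round(2),st['gripper_width'])
s=manip.snapshot("wrist");t=manip.snapshot("top");u=manip.snapshot("side")
for S in (s,t,u): print([(round(d['p'],2),topl(S,d['position'],.039,st)[0].round(4)) for d in manip.mark_of(S,"door_handle")[:2]])
Rm=R.from_euler('xyz',st['ee_rot']).as_matrix();print("shift m",Rm.T@(np.array([.4267,.2035,0])-np.array(st['tool_pos'])))
E
```

```text
40.25 [0.48400662 0.0677383  0.11935334] [3.14047639 0.01992979 1.43442664] [ 0.06  0.14  2.01 -0.02  0.99  0.21] 0.4006379544952236
[(0.94, array([0.4245, 0.204 , 0.039 ]))]
[(0.71, array([ 0.4704, -0.1468,  0.039 ]))]
[]
shift m [ 0.12906397 -0.07536138  0.11672044]
```

The carton's rear is at about -0.050, fully inside with some clearance at the back. Now I take the handle again, lower this time.

Emit:
play_rows:
  deltas:
    - [[0.86,-0.5,0],[0,0.17,-0.1],40]
    - [[0.86,-0.5,0],[0,0,0],40]
    - [[0.86,-0.5,0],[0,0,0],40]
    - [[0.86,-0.5,0],[0,0,0],40]
    - [[0.86,-0.5,0],[0,0,0],40]
    - [[0.86,-0.5,0],[0,0,0],40]
    - [[0,0,0],[0,0,0],40]
    - [[0,0,0],[0,0,0],40]

```text
t: 41.35
tool_pos: [0.4262, 0.2055, 0.1196]
ee_rot: [3.14, -0.001, 1.45]
wrist_force: [0.4, -0.3, -0.8]
gripper_width: 0.398
```

```bash
python3 - <<'E'
from h import *
st=manip.read_state();print(st['t'],st['tool_pos'],st['ee_rot'])
s=manip.snapshot("wrist");cv2.imwrite("pics/w8.png",s['color'])
print([(round(d['p'],2),topl(s,d['position'],.039,st)[0].round(4)) for d in manip.mark_of(s,"door_handle")[:2]])
Rm=R.from_euler('xyz',st['ee_rot']).as_matrix();print("shift m",Rm.T@(np.array([.4267,.2035,0])-np.array(st['tool_pos'])))
E
```

```text
41.35 [0.42620512 0.2054885  0.11962063] [ 3.14035218e+00 -1.33243925e-03  1.44990069e+00]
[(0.79, array([0.4254, 0.2039, 0.039 ]))]
shift m [-0.00207369  0.0005827   0.11961879]
```

Emit:
play_rows:
  deltas:
    - [[-0.08,0.02,0.7],[0,0,0],40]
    - [[0,0,1],[0,0,0],40]
    - [[0,0,1],[0,0,0],40]
    - [[0,0,1],[0,0,0],40]
    - [[0,0,0.6],[0,0,0],40]
    - [[0,0,0.4],[0,0,0],40]
    - [[0,0,0],[0,0,0],40]

```text
t: 42.15
tool_pos: [0.4257, 0.2024, 0.0008]
ee_rot: [-3.14, -0.0, 1.447]
wrist_force: [-0.6, -0.2, 1.3]
gripper_width: 0.401
```

Emit:
play_rows:
  deltas:
    - [[0,0,0],[0,0,0],0]
    - [[0,0,0],[0,0,0],0]
    - [[0,0,0],[0,0,0],0]
    - [[0,0,0],[0,0,0],0]
    - [[0,0,0],[0,0,0],0]
    - [[0,0,0],[0,0,0],0]
  squeeze: 50

```text
t: 42.75
tool_pos: [0.4292, 0.2037, 0.0032]
ee_rot: [3.136, -0.003, 1.449]
wrist_force: [4.8, -2.7, -4.7]
gripper_width: 0.086
```

Emit:
play_rows:
  deltas:
    - [[-0.42,-0.089,0],[0,0,-0.667],0]
    - [[-0.42,-0.089,0],[0,0,-0.667],0]
    - [[-0.42,-0.089,0],[0,0,-0.667],0]
    - [[-0.42,-0.089,0],[0,0,-0.667],0]
    - [[-0.42,-0.089,0],[0,0,-0.667],0]
    - [[-0.42,-0.089,0],[0,0,-0.667],0]
    - [[-0.42,-0.089,0],[0,0,-0.667],0]
    - [[-0.42,-0.089,0],[0,0,-0.667],0]

```text
t: 43.55
tool_pos: [0.4246, 0.1194, 0.0031]
ee_rot: [3.135, 0.0, 2.092]
wrist_force: [3.3, -0.3, -2.8]
gripper_width: 0.086
```

Emit:
play_rows:
  deltas:
    - [[-0.42,-0.089,0],[0,0,-0.667],0]
    - [[-0.42,-0.089,0],[0,0,-0.667],0]
    - [[-0.42,-0.089,0],[0,0,-0.667],0]
    - [[-0.42,-0.089,0],[0,0,-0.667],0]
    - [[-0.42,-0.089,0],[0,0,-0.667],0]
    - [[-0.42,-0.089,0],[0,0,-0.667],0]
    - [[-0.42,-0.089,0],[0,0,-0.667],0]
    - [[-0.42,-0.089,0],[0,0,-0.667],0]
    - [[0,0,0],[0,0,0],0]

```text
t: 44.45
tool_pos: [0.4715, 0.049, 0.003]
ee_rot: [3.138, 0.003, 2.728]
wrist_force: [2.3, 1.9, 2.4]
gripper_width: 0.087
```

```bash
cat > door.py <<'E'
from h import *
st=manip.read_state();p=np.array(st['tool_pos'])[:2]-[.5516,.1545]
a=np.arctan2(-.13,-.033)-.134-np.arctan2(p[1],p[0]);print(st['t'],"door by tool pos",(a+np.pi)%(2*np.pi)-np.pi,"radius",np.hypot(*p),"by yaw",3.009-st['ee_rot'][2],st['wrist_force'],st['gripper_width'])
E
python3 door.py
```

```text
44.45 door by tool pos 0.2665425946506099 radius 0.13246564631986918 by yaw 0.28138449661787535 [2.29646461 1.91170845 2.40675923] 0.08692795491955894
```

Emit:
play_rows:
  deltas:
    - [[-0.13,-0.032,0],[0,0,-0.208],0]
    - [[-0.13,-0.032,0],[0,0,-0.208],0]
    - [[-0.13,-0.032,0],[0,0,-0.208],0]
    - [[-0.13,-0.032,0],[0,0,-0.208],0]
    - [[-0.13,-0.032,0],[0,0,-0.208],0]
    - [[-0.13,-0.032,0],[0,0,-0.208],0]
    - [[0,0,0],[0,0,0],0]

```text
t: 45.15
tool_pos: [0.4877, 0.0381, 0.003]
ee_rot: [3.139, 0.003, 2.88]
wrist_force: [1.6, 2.1, 6.5]
gripper_width: 0.088
```

Emit:
play_rows:
  deltas:
    - [[-0.065,-0.017,0],[0,0,-0.104],0]
    - [[-0.065,-0.017,0],[0,0,-0.104],0]
    - [[-0.065,-0.017,0],[0,0,-0.104],0]
    - [[-0.065,-0.017,0],[0,0,-0.104],0]
    - [[0,0,0],[0,0,0],0]

```text
t: 45.65
tool_pos: [0.4933, 0.0351, 0.003]
ee_rot: [3.139, 0.003, 2.929]
wrist_force: [2.3, 1.6, 7.1]
gripper_width: 0.086
```

```bash
python3 door.py
```

```text
45.65 door by tool pos 0.07133425979850472 radius 0.13285878401100196 by yaw 0.07976636258101655 [2.31208418 1.6458211  7.13325793] 0.0860763509517998
```

Emit:
play_rows:
  deltas:
    - [[-0.065,-0.017,0],[0,0,-0.104],0]
    - [[-0.065,-0.017,0],[0,0,-0.104],0]
    - [[0,0,0],[0,0,0],0]

```text
t: 45.95
tool_pos: [0.4938, 0.0348, 0.0029]
ee_rot: [3.138, -0.002, 2.953]
wrist_force: [-2.6, 5.8, 11.3]
gripper_width: 0.086
```

Emit:
play_rows:
  deltas:
    - [[-0.065,-0.017,0],[0,0,-0.104],0]
    - [[-0.065,-0.017,0],[0,0,-0.104],0]
    - [[0,0,0],[0,0,0],0]

```text
t: 46.25
tool_pos: [0.4939, 0.0346, 0.0027]
ee_rot: [3.136, -0.008, 2.976]
wrist_force: [-8.8, 8.7, 18.1]
gripper_width: 0.085
```

```bash
python3 door.py
```

```text
46.25 door by tool pos 0.06605900266667764 radius 0.1330475529780465 by yaw 0.03298679160886486 [-8.83507821  8.70845947 18.13170345] 0.08526908695538621
```

The door is on the roller, with the force rising as expected. I push on in small steps.

Emit:
play_rows:
  deltas:
    - [[-0.08,-0.01,0],[0,0,0],0]
    - [[0,0,0],[0,0,0],0]

```text
t: 46.45
tool_pos: [0.4938, 0.0346, 0.0027]
ee_rot: [3.136, -0.013, 2.976]
wrist_force: [-11.0, 11.5, 22.3]
gripper_width: 0.088
```

Emit:
play_rows:
  deltas:
    - [[-0.08,-0.01,0],[0,0,0],0]
    - [[0,0,0],[0,0,0],0]

```text
t: 46.65
tool_pos: [0.4944, 0.0343, 0.0026]
ee_rot: [3.137, -0.015, 2.976]
wrist_force: [-13.8, 12.1, 24.6]
gripper_width: 0.086
```

```bash
python3 door.py
```

```text
46.65 door by tool pos 0.06146585190722487 radius 0.133147016649414 by yaw 0.032906277240972504 [-13.80417278  12.14317681  24.62748262] 0.0864712681731116
```

Emit:
play_rows:
  deltas:
    - [[-0.08,-0.02,0],[0,0,0],0]
    - [[0,0,0],[0,0,0],0]

```text
t: 46.85
tool_pos: [0.4954, 0.0338, 0.0026]
ee_rot: [3.137, -0.017, 2.976]
wrist_force: [-15.1, 11.8, 26.0]
gripper_width: 0.091
```

Emit:
play_rows:
  deltas:
    - [[-0.08,-0.02,0],[0,0,0],0]
    - [[0,0,0],[0,0,0],0]

```text
t: 47.05
tool_pos: [0.504, 0.0302, 0.0029]
ee_rot: [3.139, -0.002, 2.981]
wrist_force: [-2.4, 5.2, 12.4]
gripper_width: 0.082
```

```bash
python3 door.py
```

```text
47.05 door by tool pos -0.016568558133287503 radius 0.1330861213761679 by yaw 0.027690041969465895 [-2.39214954  5.17007996 12.39752828] 0.0822641248515021
```

Snapped home (tool back at the shut position, force dropped). Release and withdraw upwards.

Emit:
play_rows:
  deltas:
    - [[0,0,0],[0,0,0],0]
    - [[0,0,0],[0,0,0],40]
    - [[0,0,0],[0,0,0],40]
    - [[0,0,0],[0,0,0],40]
    - [[0,0,0],[0,0,0],40]
    - [[0,0,0],[0,0,0],40]
    - [[0,0,0],[0,0,0],40]

```text
t: 47.75
tool_pos: [0.5052, 0.0289, 0.0017]
ee_rot: [3.14, 0.0, 2.979]
wrist_force: [0.7, 0.8, 0.4]
gripper_width: 0.399
```

Emit:
play_rows:
  deltas:
    - [[0,0,-0.5],[0,0,0],40]
    - [[0,0,-1],[0,0,0],40]
    - [[0,0,-1],[0,0,0],40]
    - [[0,0,-1],[0,0,0],40]
    - [[0,0,-1],[0,0,0],40]
    - [[0,0,-1],[0,0,0],40]
    - [[0,0,-1],[0,0,0],40]
    - [[0,0,-1],[0,0,0],40]
    - [[0,0,0],[0,0,0],40]

```text
t: 48.65
tool_pos: [0.5087, 0.0285, 0.1945]
ee_rot: [3.139, 0.01, 2.979]
wrist_force: [0.1, 0.3, 0.3]
gripper_width: 0.398
```

```bash
python3 - <<'E'
from fit import *
st=manip.read_state();print(st['t'],st['tool_pos'],st['ee_rot'],st['wrist_force'])
s=manip.snapshot("wrist");t=manip.snapshot("top");u=manip.snapshot("side")
for n,S in (("w",s),("t",t),("s",u)):
    for q,z in (("door_handle",.039),("large_carton_center",.025),("masking_tape",0),("wood_block",0)):
        print(n,q,[(round(d['p'],2),topl(S,d['position'],z,st)[0].round(4)) for d in manip.mark_of(S,q)[:1]])
a=s['color'];b=cv2.resize(u['color'][150:300,160:360],(512,384),interpolation=cv2.INTER_CUBIC)
cv2.imwrite("pics/end.png",cv2.resize(np.hstack([a,b]),(800,300)))
E
```

```text
48.65 [0.50870916 0.02852132 0.19452736] [3.13850357 0.01025386 2.97882608] [0.1448954  0.31458148 0.26414531]
w door_handle [(0.59, array([0.505 , 0.0287, 0.039 ]))]
w large_carton_center [(0.69, array([ 0.4733, -0.1508,  0.025 ]))]
w masking_tape [(0.95, array([ 0.6728, -0.1927,  0.    ]))]
w wood_block [(0.71, array([0.6458, 0.2732, 0.    ]))]
t door_handle []
t large_carton_center [(0.64, array([ 0.4739, -0.1475,  0.025 ]))]
t masking_tape [(0.64, array([ 0.674 , -0.1881,  0.    ]))]
t wood_block [(0.71, array([0.6429, 0.2749, 0.    ]))]
s door_handle [(0.91, array([0.5101, 0.0181, 0.039 ]))]
s large_carton_center [(0.58, array([ 0.465 , -0.1443,  0.025 ]))]
s masking_tape [(0.85, array([ 0.6663, -0.1963,  0.    ]))]
s wood_block [(0.74, array([0.637 , 0.2754, 0.    ]))]
```

View pics/end.png

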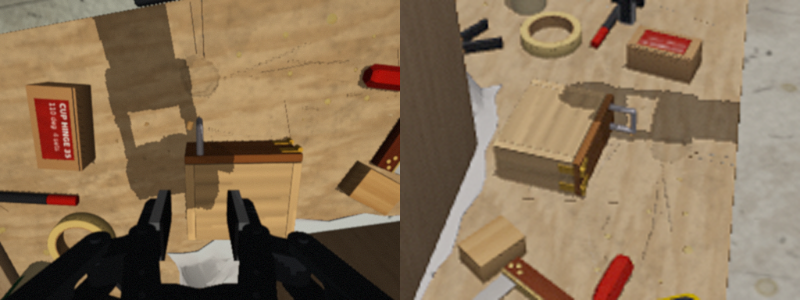

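The last picture shows the door flush with the cupboard front and the handle at its starting place. The large carton, tape and block look unmoved.

```bash
python3 -c "
from workcell import manip
print(manip.job_done(), manip.read_state()['t'])"
```

```text
the job is handed in; nothing more can be done
the job is handed in; nothing more can be done
```

The small carton is inside the cupboard, the door is shut on its catch, and the job was handed in at about 49 s. I pulled the door open by its handle to about 1.56 rad and slid the carton in. I then pushed it home with the tilted, closed fingers and closed the door slowly by the handle until it snapped.

**Last checks**
- **Carton:** its rear face was at about x = -0.050, roughly 7 mm inside the front plane.
- **Door:** the roller gave way at about 15–19 N of horizontal force at the wrist, more than the 10 N stated. The upward reading, partly from the grip itself, reached 26 N. After the snap the force dropped to a few newtons. With the gripper clear, the door looks flush in the wrist and side pictures, and the wrist camera puts the handle at its shut position.
- **Other things:** the large carton, tape and block look unmoved in the pictures. The network's marks for the large carton differ from the first ones by 1–2 cm, which I took as noise. I did not refit its pose at the end.

**What went wrong on the way**
- The real fingertips end well short of the reported TCP, about 20–35 mm. The first two grasps of the carton closed above it, and two pushes rode up onto its top edge with about 10 N upward. I corrected for this, and the carton showed no sign of harm.
- The side camera's mark for the handle is about 1 cm off the wrist camera's.

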